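Draw out the slate serving board and set the teapot on it

ROBOT

A 6-joint arm with a two-finger parallel gripper is mounted at the origin on the work surface. World frame = base frame: x ahead of the robot, y to its left, z up, the work surface at z = 0. Lengths are in m, angles in rad, forces in N, time in s.
With the tool pointing down it reaches from about 0.425 to 0.95 m from the base axis. Payload 3.5 kg.
Tool frame: the origin (TCP) lies between the finger pads; the fingertips stand 25 mm ahead of it and the grasp point (between the pads) lies 6 mm ahead of it (ctrl.finger_overhang is the distance from the TCP to the fingertips, in m); x points along the fingers, y is the direction in which the jaws open and shut, and the axes are right-handed (so a half turn about x gives the same grasp; the last joint's range is limited). The gripper opens to 85 mm and grips with 20 to 120 N. Pads are 22 mm wide; open, the fingers measure 114 mm over their backs; the gripper's body (76 mm by 85 mm) begins 54 mm behind the grasp point. The pads swing forward as they close: fully open they stand 13 mm farther back than shut.
Start: joints at [-1.409, 0.286, 1.577, -0, 1.279, -0.15], TCP at [0.207, -0.642, 0.22] pointing down, gripper open.
Joint ranges: [-2.77, 2.77], [-0.9, 2.22], [0.21, 2.48], [-1.53, 4.67], [0.24, 2.81], [-2.84, 2.84]. Speed limits (rad/s): [2.79, 2.79, 3.14, 3.14, 3.14, 3.14].

INTERFACE

Orientations are given as a unit quaternion [x, y, z, w].
In Python, from plant import ctrl gives the robot as it stands.
- The arm moves only by the tool play_rows, never from a script. Its argument "targets" is a list of rows, each an object with "delta_pos": the shift along the world's x, y, z normalised to -1 to 1, where 1 is 1000 mm, a list of three; "delta_rot": the turn, a rotation vector about the world's x, y, z normalised to -1 to 1, where 1 is pi rad, a list of three; "claw": the finger opening in mm, from 0 to 85.4. In form: [{"delta_pos": [tx, ty, tz], "delta_rot": [wx, wy, wz], "claw": claw}, ...]. A call has 1 to 20 rows; each row is the pose to reach, as a shift and turn from the pose measured when the call began, turning the shorter way round; what a row does not reach only later rows make up. A row lasts 1/12 s, in which the tool goes at most 41.7 mm and 7.16 degrees, less where a joint would pass 70% of its speed; a pose out of reach is approached as far as the arm can. A call with a number of a shift or a turn outside -1 to 1 is refused whole. A call with a gripper value outside its range is refused whole. The fingers move at their own pace and stop on an object; "newtons" is the grip in N (left out, the last holds). Time passes only in rows, so rows that repeat a pose let the fingers close. It gives the time, the measured TCP pose, the force and the opening at its end, in the units of the state.
- ctrl.get_state(): the state, without advancing time (a new reading comes with each control period).
- ctrl.read_camera(name): name is "side" or "top"; returns the picture (384x512x3 uint8, blue, green, red); there is no depth.
- ctrl.calibration(name): a dict with "fx", "fy", "cx", "cy" (pixels), "camera_from_world" (4x4, takes a point from world to camera coordinates). Camera axes: x right, y down, z forward; pixel columns grow to the right and rows downward; lengths in m; the calibration is good to about 2 mm. A picture is of the moment at which its call begins. calibration takes no time and is no camera call.
- ctrl.sign_off(): hands the job in, once; it reports no verdict.
The state is a dict: "time": time; "qpos": joint angles; "dq": joint speeds; "joint_efforts": joint torques, N m; "eef_pos": TCP position; "tcp_rot": TCP orientation; "contact_force": force on the tool from outside, world axes, zero at the start; "wrist_torque": the same for the moment, N m; "opening": opening from 0.0 (shut) to 1.0 (fully open).
Only numpy, scipy, OpenCV 4.12 (cv2) and the standard library are available. Lean on these libraries where they do the work, as an engineer would, in place of code of your own. Each camera call takes 0.05 s, during which the arm holds its last target. There are 200 camera calls.

TASK

Make up the tea service: press your fingertips on the bare front of the slate board that is tucked under the white display riser and, keeping the pressure light so that the stone does not score the counter, draw it straight out towards the robot, cup and saucer riding on it, until its rear edge is some three centimetres clear of the riser. Then take the teapot by its bail handle and set it down gently, upright, on the bare front half of the board, let go, and leave everything else where it stands.

Things in the scene. Friction and masses are not known exactly. Their poses are not given: they have to be found in the camera images.
- riser: White display riser fixed on the counter: deck 200 mm deep (x), 270 mm wide (y), 140 to 152 mm above the counter, on two side panels (246 mm apart inside), open in front and behind; jars and bottles fixed on it reach 272 mm height. Origin: on the counter, under the middle of the deck's front edge (the edge towards the robot); +x points to its rear.
- slate: Dark slate serving board, 240 mm deep (x), 150 mm wide (y), loose, 0.6 to 0.95 kg, flat on the counter; only its front 90 to 110 mm (-x side) stick out from under the riser. Origin: centre of its underside; +x to its rear, z up. Sawn rear half 8 mm thick; the riven front half is uneven, its face anywhere from 6 to 10.5 mm up, so the touch has to be felt for.
- slate_front (a point): Middle of the slate's front lower edge. Its smooth underside slides on the counter with friction of about 0.3; fingertips hold its rough riven face with about 0.9: the laden board follows the fingers drawn slowly (30 mm/s) under some 10 to 14 N of press; with less, or jerked, it slips. It scores the polished counter if the fingers bear on it with over 40 N in all: touch it slowly (10 mm/s).
- saucer: White saucer, 110 mm across, 10 mm high, loose, on the sawn rear half of the slate about 60 mm behind the slate's centre. Origin: centre of its underside.
- cup: White cup, 76 mm across, its handle on the +y side pointing sideways or to the rear, 62 mm high, loose, standing on the saucer. Origin: centre of its underside, z up.
- teapot: Grey-green celadon teapot, 0.45 kg, on the open counter at left or right: foot 74 mm across, belly 116 mm across, lid knob up to 112 mm; short spout on the +y side reaching 90 mm out, up to 90 mm high; over it a rigid brass bail handle, an arch in the y-z plane. Origin: centre of its underside, z up. Set it down at 20 mm/s or slower.
- teapot_bail (a point): Middle of the straight top of the teapot's bail, 172 mm above the pot's underside: a round bar 10 mm thick that runs 36 mm along the pot's y axis; take it from above with the fingers closing along the pot's x axis. 55 mm of free room below it.
- juice_left: Bystander: small juice bottle, 52 mm across, 120 mm high, beside the board on its left (+y). Origin: centre of its underside.
- juice_right: Bystander: small juice bottle, 52 mm across, 120 mm high, beside the board on its right (-y). Origin: centre of its underside.
- tea_tin: Bystander: plain steel tea tin, 76 mm across, 130 mm high, on the other side from the teapot. Origin: centre of its underside.
- drink_can: Bystander: drink can, 66 mm across, 115 mm high. Origin: centre of its underside.
- sugar_jar: Bystander: sugar jar, 72 mm across, 95 mm high. Origin: centre of its underside.
- tea_bowl: Bystander: celadon tea bowl, 100 mm across, 50 mm high. Origin: centre of its underside.
Not all that is in view belongs to the job. Several things look just like the teapot: the one meant starts farthest to the robot's right.

How it is judged:
By the outcome, as a careful person would: the job done as asked, in the order asked, and still so for the second after the job is handed in, with the robot touching nothing.
It also fails if it takes over 72 s, if anything falls off the work surface, if the arm or the gripper's body presses on something with over 40 N, if the wrist force passes 120 N, or if a joint passes its speed limit or range.

## Working session

There is one attempt and no reset: what is moved stays moved. The work goes in short steps, Python scripts to look and compute and a tool call to move; the robot and the scene stay as the last step left them, time stands still between calls to the robot, and variables do not carry over. Pictures are saved under pics/ and viewed, about 8 in all and at most 12, crops included, and the job is handed in when it is done.

Besides the shell and the picture viewer there is one more tool, called after "Request:" in YAML: its name, and indented under it one key for each argument. play_rows: Moves the arm, as the interface text tells. Its arguments: {"type":"object","properties":{"targets":{"type":"array"},"newtons":{"type":"number"}},"required":["targets"]}

```bash
ls; mkdir -p pics
python3 - <<'E'
from plant import ctrl
import cv2,numpy as np
np.set_printoptions(precision=4,suppress=True)
for n in("top","side"):
    cv2.imwrite(f"pics/{n}0.png",ctrl.read_camera(n))
    c=ctrl.calibration(n);print(n,c["fx"],c["fy"],c["cx"],c["cy"]);print(np.array(c["camera_from_world"]))
print(ctrl.get_state(),ctrl.finger_overhang)
E
```

```text
pics
top 468.58991710790133 468.58991710790133 261.9134967195989 193.6013543039966
[[-0.0237 -0.9997 -0.0009  0.0683]
 [-0.9939  0.0236 -0.1076  0.5653]
 [ 0.1076 -0.0017 -0.9942  1.7376]
 [ 0.      0.      0.      1.    ]]
side 444.9069306940278 444.9069306940278 260.5633697813474 199.4842808484375
[[-0.6919 -0.7218 -0.0137  0.4308]
 [-0.4897  0.4832 -0.7257  0.3358]
 [ 0.5305 -0.4954 -0.6878  1.1455]
 [ 0.      0.      0.      1.    ]]
{'time': 0.1, 'qpos': array([-1.409 ,  0.2871,  1.578 , -0.    ,  1.2786, -0.15  ]), 'dq': array([-0.0003, -0.0019, -0.0021, -0.0008, -0.0009, -0.0009]), 'joint_efforts': array([  0.0007, -40.7294, -29.3699,  -0.0001,   0.0034,   0.    ]), 'eef_pos': array([ 0.207 , -0.6418,  0.219 ]), 'tcp_rot': array([-0.6985, -0.1105,  0.6985, -0.1091]), 'contact_force': array([-0.9756, -0.2774,  0.1212]), 'wrist_torque': array([-0.0275, -0.0591,  0.0452]), 'opening': 1.0011661426711056} 0.025
```

View pics/top0.png

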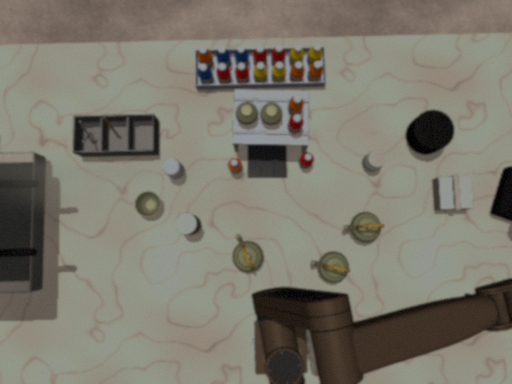

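View pics/side0.png

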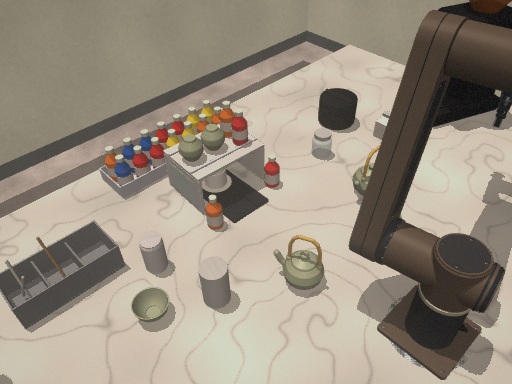

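The top view shows three look-alike teapots, at about (247,256), (333,266) and (365,227). Image right is −y, the robot's right, so the one meant is at (365,227). The slate front edge is at about row 177, columns 248–287. The juice bottles are at (235,165) and (307,160). I'll confirm with an enlarged crop and measure.

```bash
cat > h.py <<'E'
from plant import ctrl
import cv2,numpy as np
np.set_printoptions(precision=4,suppress=True)
def ray(n,uv,z):
    c=ctrl.calibration(n);T=np.array(c["camera_from_world"]);R,t=T[:3,:3],T[:3,3]
    d=R.T@np.array([(uv[0]-c["cx"])/c["fx"],(uv[1]-c["cy"])/c["fy"],1]);o=-R.T@t
    return o+d*(z-o[2])/d[2]
def proj(n,p):
    c=ctrl.calibration(n);q=(np.array(c["camera_from_world"])@np.r_[p,1])
    return np.array([c["fx"]*q[0]/q[2]+c["cx"],c["fy"]*q[1]/q[2]+c["cy"]])
def crop(n,img,x0,y0,x1,y1,k):
    return cv2.resize(img[y0:y1,x0:x1],None,fx=k,fy=k,interpolation=cv2.INTER_CUBIC)
E
python3 - <<'E'
from h import *
t=cv2.imread("pics/top0.png")
cv2.imwrite("pics/c1.png",np.vstack([crop("top",t,225,80,385,190,5)]))
cv2.imwrite("pics/c2.png",crop("top",t,225,195,395,290,4.7))
m=(t.max(2)<75).astype(np.uint8);m[:, :225]=0;m[:,310:]=0;m[:130]=0;m[200:]=0
n,l,s,c=cv2.connectedComponentsWithStats(m);print(s,c)
k=1+np.argmax(s[1:,4]);cs,_=cv2.findContours((l==k).astype(np.uint8),0,2);print(cv2.approxPolyDP(cs[0],3,True)[:,0].tolist(),cv2.minAreaRect(cs[0]))
E
```

```text
[[     0      0    512    384 195297]
 [   290    130     10      3     24]
 [   235    145      3      6     16]
 [   247    145     40     32   1225]
 [   302    146      4      7     24]
 [   301    164      8      4     16]
 [   237    170      4      3      6]] [[255.4166 191.7152]
 [294.7917 130.7917]
 [236.125  147.25  ]
 [266.7902 160.2261]
 [303.2917 148.625 ]
 [304.0625 166.0625]
 [238.5    171.    ]]
[[247, 145], [249, 176], [285, 176], [286, 146]] ((266.5, 160.5), (31.0, 39.0), 90.0)
```

View pics/c1.png

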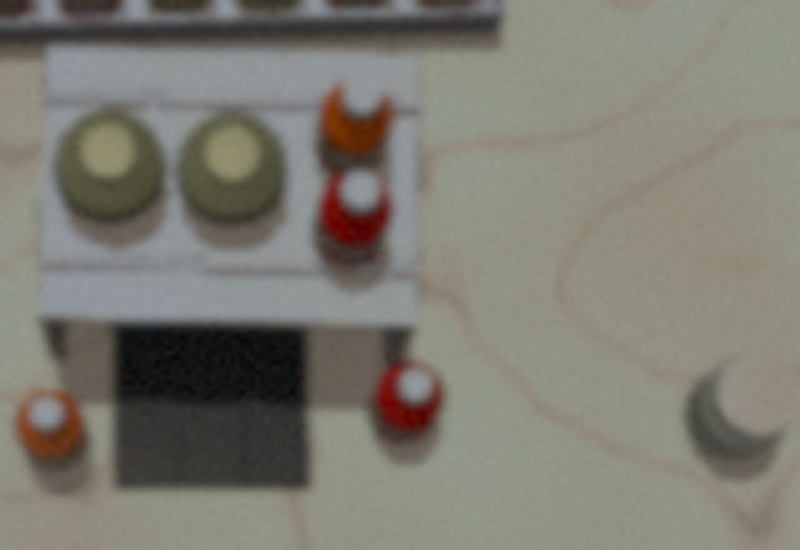

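View pics/c2.png

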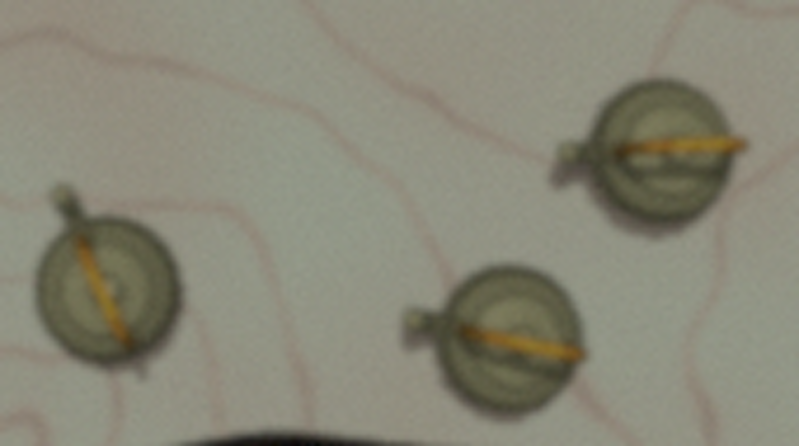

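The crop shows three identical teapots with brass bails. The rightmost is at about (365,227), with its spout to the left (+y), and it fits "farthest to the robot's right". The slate front edge spans (248–286.6, 177.4), and the riser's front deck edge is at row 144.4.

Run:
```python
from h import *
t=cv2.imread("pics/top0.png")
print("slate front corners",ray("top",(248,177.4),.008),ray("top",(286.6,177.4),.008))
print("riser front top edge",ray("top",(233,144),.152),ray("top",(308,144.4),.152))
print("left sidebottom shade",ray("top",(248,145),.008),ray("top",(286.6,145),.008))
for nm,uv,z in(("jl",(234.2,162.5),.12),("jr",(308.2,157.2),.12),("can/jar",(373,161),.08),("tp2",(333,267),.06),("tp1",(247,256),.06)):print(nm,ray("top",uv,z))
hsv=cv2.cvtColor(t,cv2.COLOR_BGR2HSV)
m=((hsv[...,1]>120)&(hsv[...,0]<25)).astype(np.uint8)
m[:205]=0;m[250:]=0;m[:,:340]=0;m[:,395:]=0
ys,xs=np.nonzero(m);print(len(xs),xs.min(),xs.max());
vx,vy,x0,y0=cv2.fitLine(np.c_[xs,ys].astype(np.float32),2,0,.01,.01).ravel();print(vx,vy,x0,y0)
for z in(.1,.172):print("bail line at z",z,[ray("top",(u,y0+(u-x0)*vy/vx),z) for u in(xs.min(),(xs.min()+xs.max())/2,xs.max())])
# pot body circle
print("belly centre",ray("top",(225+662/4.7,195+150/4.7),.05),ray("top",(225+588/4.7,195+150/4.7),.05),ray("top",(225+735/4.7,195+150/4.7),.05), "spout",ray("top",(225+570/4.7,195+153/4.7),.088))
```

```text
slate front corners [0.633  0.1067 0.008 ] [ 0.6294 -0.0413  0.008 ]
riser front top edge [0.7333 0.1536 0.152 ] [ 0.7255 -0.1128  0.152 ]
left sidebottom shade [0.7594 0.1041 0.008 ] [ 0.7558 -0.0451  0.008 ]
jl [0.6723 0.1523 0.12  ]
jr [ 0.6853 -0.1152  0.12  ]
can/jar [ 0.6728 -0.3582  0.08  ]
tp2 [ 0.2882 -0.198   0.06  ]
tp1 [0.3354 0.1149 0.06  ]
80 356 382
0.9983834 -0.05683845 369.8625 225.6125
bail line at z 0.1 [array([ 0.4326, -0.2805,  0.1   ]), array([ 0.4341, -0.3274,  0.1   ]), array([ 0.4357, -0.3742,  0.1   ])]
bail line at z 0.172 [array([ 0.4302, -0.2661,  0.172 ]), array([ 0.4317, -0.3109,  0.172 ]), array([ 0.4332, -0.3558,  0.172 ])]
belly centre [ 0.4315 -0.3269  0.05  ] [ 0.4329 -0.2686  0.05  ] [ 0.4301 -0.3844  0.05  ] spout [ 0.4297 -0.2475  0.088 ]
```

```bash
cat >> h.py <<'E'
from scipy.spatial.transform import Rotation as Ro
def want(yaw,flip=0): # tool x down, tool y at world y rotated by yaw
    x=np.array([0,0,-1.]);y=np.array([-np.sin(yaw),np.cos(yaw),0])*(-1 if flip else 1)
    return Ro.from_matrix(np.c_[x,y,np.cross(x,y)])
def plan(p,yaw):
    s=ctrl.get_state();R=Ro.from_quat(s["tcp_rot"])
    print("t",s["time"],"pos",s["eef_pos"],"F",s["contact_force"],"open",s["opening"],"q",s["qpos"])
    print("dpos",np.array(p)-s["eef_pos"])
    for f in(0,1):
        d=(want(yaw,f)*R.inv()).as_rotvec();print("flip",f,"drot/pi",d/np.pi)
E
python3 - <<'E'
from h import *
plan([.665,.032,.30],-.026)
print(Ro.from_quat(ctrl.get_state()["tcp_rot"]).as_matrix())
E
```

```text
t 0.1 pos [ 0.207  -0.6418  0.219 ] F [-0.9756 -0.2774  0.1212] open 1.0011661426711056 q [-1.409   0.2871  1.578  -0.      1.2786 -0.15  ]
dpos [0.458  0.6738 0.081 ]
flip 0 drot/pi [-0.     -0.0009  0.8925]
flip 1 drot/pi [-0.0007  0.     -0.1075]
[[-0.0003  0.3068 -0.9518]
 [ 0.0021 -0.9518 -0.3068]
 [-1.     -0.0021 -0.0003]]
```

Request:
play_rows:
  targets:
    - {"delta_pos": [0,0,0.04],"delta_rot": [0,0,0],"claw": 0}
    - {"delta_pos": [0,0,0.081],"delta_rot": [0,0,-0.01],"claw": 0}
    - {"delta_pos": [0.023,0.034,0.081],"delta_rot": [0,0,-0.03],"claw": 0}
    - {"delta_pos": [0.046,0.068,0.081],"delta_rot": [0,0,-0.05],"claw": 0}
    - {"delta_pos": [0.069,0.102,0.081],"delta_rot": [0,0,-0.07],"claw": 0}
    - {"delta_pos": [0.092,0.135,0.081],"delta_rot": [0,0,-0.09],"claw": 0}
    - {"delta_pos": [0.115,0.169,0.081],"delta_rot": [0,0,-0.1075],"claw": 0}
    - {"delta_pos": [0.138,0.203,0.081],"delta_rot": [0,0,-0.1075],"claw": 0}
    - {"delta_pos": [0.161,0.237,0.081],"delta_rot": [0,0,-0.1075],"claw": 0}
    - {"delta_pos": [0.184,0.271,0.081],"delta_rot": [0,0,-0.1075],"claw": 0}
    - {"delta_pos": [0.207,0.304,0.081],"delta_rot": [0,0,-0.1075],"claw": 0}
    - {"delta_pos": [0.23,0.338,0.081],"delta_rot": [0,0,-0.1075],"claw": 0}
    - {"delta_pos": [0.253,0.372,0.081],"delta_rot": [0,0,-0.1075],"claw": 0}
    - {"delta_pos": [0.276,0.406,0.081],"delta_rot": [0,0,-0.1075],"claw": 0}
    - {"delta_pos": [0.299,0.44,0.081],"delta_rot": [0,0,-0.1075],"claw": 0}
    - {"delta_pos": [0.322,0.474,0.081],"delta_rot": [0,0,-0.1075],"claw": 0}
    - {"delta_pos": [0.345,0.508,0.081],"delta_rot": [0,0,-0.1075],"claw": 0}
    - {"delta_pos": [0.368,0.541,0.081],"delta_rot": [0,0,-0.1075],"claw": 0}
    - {"delta_pos": [0.391,0.575,0.081],"delta_rot": [0,0,-0.1075],"claw": 0}
    - {"delta_pos": [0.414,0.609,0.081],"delta_rot": [0,0,-0.1075],"claw": 0}
  newtons: 40

```text
time: 1.77
eef_pos: [0.6215, -0.0308, 0.2994]
tcp_rot: [-0.707, 0.008, 0.707, 0.01]
contact_force: [-0.0, -0.7, 0.0]
opening: 0.001
```

Run:
```python
from h import *
plan([.660,.032,.055],-.026)
```

```text
t 1.7667 pos [ 0.6215 -0.0308  0.2994] F [-0.0046 -0.7059  0.0289] open 0.0006877993431423086 q [-0.2132  0.1224  1.6238  0.002   1.3962  1.3829]
dpos [ 0.0385  0.0628 -0.2444]
flip 0 drot/pi [ 0.0002 -0.0011  0.9999]
flip 1 drot/pi [-0.0007 -0.0001 -0.0001]
```

Request:
play_rows:
  targets:
    - {"delta_pos": [0.019,0.031,0],"delta_rot": [0,0,0],"claw": 0}
    - {"delta_pos": [0.038,0.063,0],"delta_rot": [0,0,0],"claw": 0}
    - {"delta_pos": [0.038,0.063,-0.035],"delta_rot": [0,0,0],"claw": 0}
    - {"delta_pos": [0.038,0.063,-0.07],"delta_rot": [0,0,0],"claw": 0}
    - {"delta_pos": [0.038,0.063,-0.105],"delta_rot": [0,0,0],"claw": 0}
    - {"delta_pos": [0.038,0.063,-0.14],"delta_rot": [0,0,0],"claw": 0}
    - {"delta_pos": [0.038,0.063,-0.17],"delta_rot": [0,0,0],"claw": 0}
    - {"delta_pos": [0.038,0.063,-0.2],"delta_rot": [0,0,0],"claw": 0}
    - {"delta_pos": [0.038,0.063,-0.22],"delta_rot": [0,0,0],"claw": 0}
    - {"delta_pos": [0.038,0.063,-0.235],"delta_rot": [0,0,0],"claw": 0}
    - {"delta_pos": [0.038,0.063,-0.244],"delta_rot": [0,0,0],"claw": 0}
    - {"delta_pos": [0.038,0.063,-0.244],"delta_rot": [0,0,0],"claw": 0}
    - {"delta_pos": [0.038,0.063,-0.244],"delta_rot": [0,0,0],"claw": 0}

```text
time: 2.85
eef_pos: [0.66, 0.0322, 0.0559]
tcp_rot: [0.707, -0.008, -0.707, -0.01]
contact_force: [0.2, 0.0, 0.1]
opening: -0.002
```

Run:
```python
from h import *
for n in("top","side"):
    i=ctrl.read_camera(n);cv2.imwrite(f"pics/{n}1.png",i)
a=cv2.imread("pics/top1.png");b=cv2.imread("pics/side1.png")
c=crop("top",a,220,100,320,200,4);d=crop("side",b,150,110,300,260,400/150)
cv2.imwrite("pics/c3.png",np.hstack([c,d]))
plan([.660,.032,.055],-.026)
```

```text
t 2.95 pos [0.6611 0.0321 0.0575] F [-0.1718  0.2409  0.084 ] open 0.0035609038775402235 q [-0.1054  0.424   1.7165  0.0025  0.9981  1.4897]
dpos [-0.0011 -0.0001 -0.0025]
flip 0 drot/pi [-0.0016 -0.0009  0.9999]
flip 1 drot/pi [-0.0006  0.001  -0.0001]
```

View pics/c3.png

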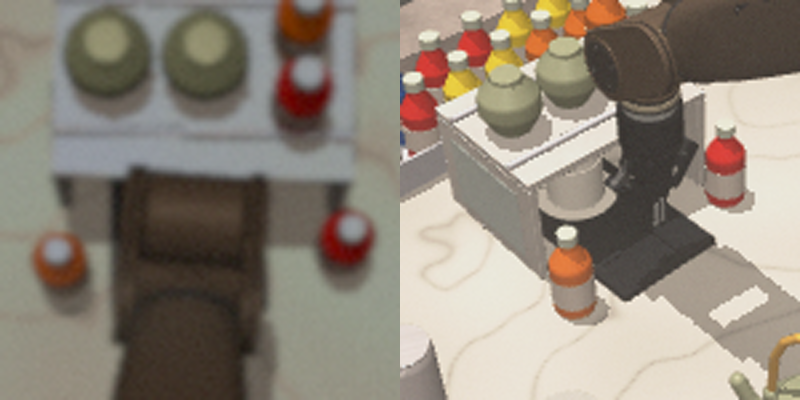

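The fingers are poised over the bare front, clear of the riser at crop (545,200). The cup and saucer are visible on the rear of the board. Now feeling down.

Request:
play_rows:
  targets:
    - {"delta_pos": [0,0,-0.003],"delta_rot": [0,0,0],"claw": 0}
    - {"delta_pos": [0,0,-0.006],"delta_rot": [0,0,0],"claw": 0}
    - {"delta_pos": [0,0,-0.009],"delta_rot": [0,0,0],"claw": 0}
    - {"delta_pos": [0,0,-0.012],"delta_rot": [0,0,0],"claw": 0}
    - {"delta_pos": [0,0,-0.0145],"delta_rot": [0,0,0],"claw": 0}
    - {"delta_pos": [0,0,-0.016],"delta_rot": [0,0,0],"claw": 0}
    - {"delta_pos": [0,0,-0.017],"delta_rot": [0,0,0],"claw": 0}
    - {"delta_pos": [0,0,-0.0178],"delta_rot": [0,0,0],"claw": 0}
    - {"delta_pos": [0,0,-0.0186],"delta_rot": [0,0,0],"claw": 0}
    - {"delta_pos": [0,0,-0.0186],"delta_rot": [0,0,0],"claw": 0}

```text
time: 3.78
eef_pos: [0.661, 0.0321, 0.0387]
tcp_rot: [0.708, -0.008, -0.706, -0.01]
contact_force: [-0.5, -0.8, 0.1]
opening: 0.0
```

Request:
play_rows:
  targets:
    - {"delta_pos": [0,0,-0.0008],"delta_rot": [0,0,0],"claw": 0}
    - {"delta_pos": [0,0,-0.0016],"delta_rot": [0,0,0],"claw": 0}
    - {"delta_pos": [0,0,-0.0024],"delta_rot": [0,0,0],"claw": 0}

```text
time: 4.03
eef_pos: [0.6611, 0.0321, 0.0364]
tcp_rot: [0.708, -0.008, -0.706, -0.01]
contact_force: [1.4, 0.0, -0.6]
opening: -0.0
```

Request:
play_rows:
  targets:
    - {"delta_pos": [0,0,-0.0007],"delta_rot": [0,0,0],"claw": 0}
    - {"delta_pos": [0,0,-0.0014],"delta_rot": [0,0,0],"claw": 0}

```text
time: 4.2
eef_pos: [0.6611, 0.032, 0.0349]
tcp_rot: [0.708, -0.008, -0.706, -0.01]
contact_force: [-0.5, -0.8, -0.0]
opening: 0.0
```

Request:
play_rows:
  targets:
    - {"delta_pos": [0,0,-0.0007],"delta_rot": [0,0,0],"claw": 0}
    - {"delta_pos": [0,0,-0.0014],"delta_rot": [0,0,0],"claw": 0}

```text
time: 4.37
eef_pos: [0.661, 0.0321, 0.0334]
tcp_rot: [0.708, -0.008, -0.706, -0.01]
contact_force: [1.4, 0.2, -0.3]
opening: 0.002
```

Request:
play_rows:
  targets:
    - {"delta_pos": [0,0,-0.0007],"delta_rot": [0,0,0],"claw": 0}
    - {"delta_pos": [0,0,-0.0014],"delta_rot": [0,0,0],"claw": 0}

```text
time: 4.53
eef_pos: [0.661, 0.0321, 0.032]
tcp_rot: [0.708, -0.008, -0.706, -0.01]
contact_force: [-0.4, -0.4, 0.3]
opening: 0.0
```

Request:
play_rows:
  targets:
    - {"delta_pos": [0,0,-0.0007],"delta_rot": [0,0,0],"claw": 0}
    - {"delta_pos": [0,0,-0.0014],"delta_rot": [0,0,0],"claw": 0}

```text
time: 4.7
eef_pos: [0.661, 0.0321, 0.0304]
tcp_rot: [0.708, -0.008, -0.706, -0.01]
contact_force: [0.8, -0.2, 0.6]
opening: -0.001
```

Request:
play_rows:
  targets:
    - {"delta_pos": [0,0,-0.0007],"delta_rot": [0,0,0],"claw": 0}

```text
time: 4.78
eef_pos: [0.661, 0.0321, 0.0297]
tcp_rot: [0.708, -0.008, -0.706, -0.01]
contact_force: [0.6, -1.0, -0.6]
opening: -0.002
```

Request:
play_rows:
  targets:
    - {"delta_pos": [0,0,-0.0007],"delta_rot": [0,0,0],"claw": 0}

```text
time: 4.87
eef_pos: [0.6611, 0.0321, 0.0289]
tcp_rot: [0.708, -0.008, -0.706, -0.01]
contact_force: [1.0, -0.2, 0.5]
opening: -0.002
```

Request:
play_rows:
  targets:
    - {"delta_pos": [0,0,-0.0007],"delta_rot": [0,0,0],"claw": 0}

```text
time: 4.95
eef_pos: [0.661, 0.032, 0.0281]
tcp_rot: [0.708, -0.008, -0.706, -0.01]
contact_force: [0.2, 0.5, 0.9]
opening: -0.001
```

Request:
play_rows:
  targets:
    - {"delta_pos": [0,0,-0.0007],"delta_rot": [0,0,0],"claw": 0}

```text
time: 5.03
eef_pos: [0.661, 0.0321, 0.0273]
tcp_rot: [0.708, -0.008, -0.706, -0.01]
contact_force: [0.5, 0.9, -0.7]
opening: -0.001
```

Run:
```python
from h import *
b=ctrl.read_camera("side");cv2.imwrite("pics/side2.png",b)
d=crop("side",b,200,140,300,230,6)
for z in(.0,.008):
    p=proj("side",(.661,.032,z));print(p)
    cv2.circle(d,tuple(int(v) for v in ((p-[200,140])*6)),3,(0,0,255) if z else (0,255,0),-1)
cv2.imwrite("pics/c4.png",d);plan([.661,.032,.03],0)
```

```text
[245.6337 207.7758]
[245.545  206.0553]
t 5.0833 pos [0.6609 0.0321 0.0272] F [ 0.2718 -0.372  -0.4819] open -0.0011886052624770055 q [-0.1055  0.465   1.7242  0.0026  0.9498  1.4895]
dpos [ 0.0001 -0.0001  0.0028]
flip 0 drot/pi [ 0.0014  0.0009 -0.9918]
flip 1 drot/pi [-0.0006  0.0009  0.0082]
```

View pics/c4.png

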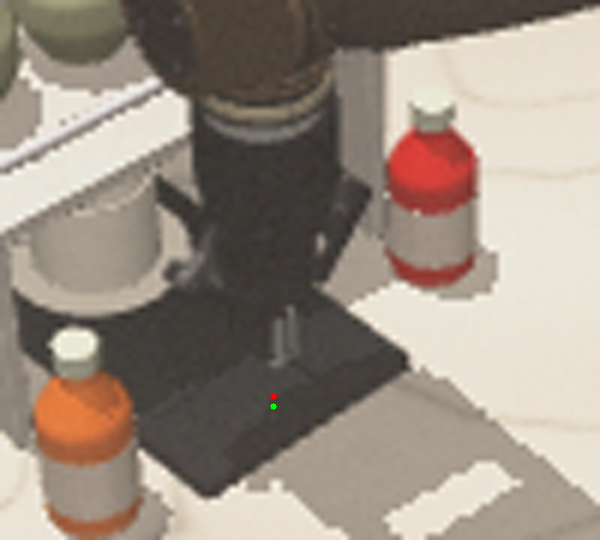

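Run:
```python
from h import *
for p in((.633,.107,.004),(.629,-.041,.004),(.661,.032,.002),(.661,.032,.027),(.672,.032,.002),(.65,.032,.002)):
    q=proj("side",p);print(p,q,(q-[200,140])*6)
```

```text
(0.633, 0.107, 0.004) [234.1929 222.7786] [205.1574 496.6714]
(0.629, -0.041, 0.004) [268.0269 200.9954] [408.1612 365.9724]
(0.661, 0.032, 0.002) [245.6116 207.3469] [273.6693 404.0814]
(0.661, 0.032, 0.027) [245.3316 201.9171] [271.9898 371.5024]
(0.672, 0.032, 0.002) [243.3896 205.7017] [260.3376 394.2102]
(0.65, 0.032, 0.002) [247.8511 209.0051] [287.1066 414.0308]
```

Run:
```python
from h import *
b=cv2.imread("pics/side2.png")
d=cv2.resize(b[170:225,215:285],None,fx=8,fy=8,interpolation=cv2.INTER_NEAREST).astype(float)
d=np.clip((d-20)*4,0,255).astype(np.uint8)
cv2.imwrite("pics/c5.png",d)
```

```text
(no output)
```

View pics/c5.png

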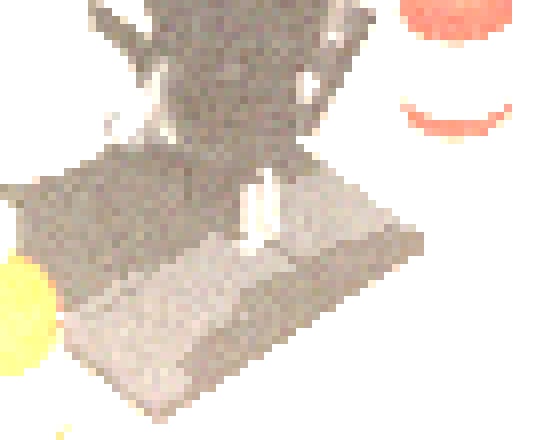

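The stretched crop shows the pad ends at about (247.5,201). That is well above the slate along the view ray, so the tips still have roughly 20 mm to go even though the nominal overhang says otherwise. I'll keep feeling down at 10 mm/s.

Request:
play_rows:
  targets:
    - {"delta_pos": [0,0,-0.0008],"delta_rot": [0,0,0],"claw": 0}
    - {"delta_pos": [0,0,-0.0016],"delta_rot": [0,0,0],"claw": 0}

```text
time: 5.25
eef_pos: [0.6609, 0.0321, 0.0255]
tcp_rot: [0.708, -0.008, -0.706, -0.01]
contact_force: [0.6, 0.3, 0.8]
opening: 0.0
```

Request:
play_rows:
  targets:
    - {"delta_pos": [0,0,-0.0008],"delta_rot": [0,0,0],"claw": 0}
    - {"delta_pos": [0,0,-0.0016],"delta_rot": [0,0,0],"claw": 0}
    - {"delta_pos": [0,0,-0.0024],"delta_rot": [0,0,0],"claw": 0}

```text
time: 5.5
eef_pos: [0.6609, 0.0321, 0.023]
tcp_rot: [0.708, -0.008, -0.706, -0.01]
contact_force: [-0.5, -0.6, -0.5]
opening: 0.0
```

Request:
play_rows:
  targets:
    - {"delta_pos": [0,0,-0.0008],"delta_rot": [0,0,0],"claw": 0}
    - {"delta_pos": [0,0,-0.0016],"delta_rot": [0,0,0],"claw": 0}
    - {"delta_pos": [0,0,-0.0024],"delta_rot": [0,0,0],"claw": 0}

```text
time: 5.75
eef_pos: [0.6609, 0.0321, 0.0205]
tcp_rot: [0.708, -0.008, -0.706, -0.01]
contact_force: [-0.1, -1.2, 0.2]
opening: -0.0
```

Run:
```python
from h import *
b0=cv2.imread("pics/side2.png");b=ctrl.read_camera("side");cv2.imwrite("pics/side3.png",b)
for i in(b0,b): print(i[188:214,244:253].mean(2).astype(int))
print(ctrl.get_state()["contact_force"],ctrl.get_state()["eef_pos"])
```

```text
[[ 58  58  57  60  58  56  59  58  61]
 [ 58  57  58  60  59  62  59  59  59]
 [ 57  58  56  59  62  57  55  62  60]
 [ 56  56  58  72 110  62  59  59  60]
 [ 57  59  59  60 104  72  62  57  69]
 [ 59  69  98  78  95  80  69  70  70]
 [ 58  79 106  80  96  85  69  68  71]
 [ 56  78 107  83  94  83  67  69  71]
 [ 58  80 107  83  94  82  68  71  71]
 [ 58  79 107  81  94  86  71  69  74]
 [ 62  82 107  83  81  89  73  71  71]
 [ 58  68 106  97  83  77  70  69  73]
 [ 77 110 113  90  62  63  69  70  72]
 [ 71  80  83  72  73  69  63  68  71]
 [ 68  72  72  70  73  72  72  60  64]
 [ 72  70  71  73  71  71  73  71  62]
 [ 73  73  71  71  71  63  62  62  63]
 [ 70  72  70  63  61  64  64  61  65]
 [ 72  62  62  64  60  63  62  64  63]
 [ 71  63  64  63  65  61  63  62  63]
 [ 65  64  61  66  64  65  61  62  64]
 [ 64  71  65  64  62  65  63  62  65]
 [ 61  64  61  64  63  65  63  66  62]
 [ 65  64  66  63  65  66  61  60 103]
 [ 62  67  64  64  65  61  64 100 155]
 [ 64  65  63  62  63 100 154 156 153]]
[[ 56  57  56  56  58  59  56  57  60]
 [ 56  54  57  56  58  59  57  59  62]
 [ 55  
[... 278 characters left out ...]
6  83  81  79  66  72  70]
 [ 62  81 109  81  79  82  68  73  69]
 [ 62  72 107  95  80  88  74  73  74]
 [ 58  72 108  96  82  95  74  70  70]
 [ 62  80 106  95  77  68  62  71  73]
 [ 70  89 131  75  73  71  72  61  62]
 [ 72  72  71  73  68  72  72  63  62]
 [ 74  70  73  64  71  60  65  61  63]
 [ 71  71  65  63  60  60  63  62  61]
 [ 61  66  61  63  61  62  63  62  64]
 [ 73  60  65  58  64  65  63  63  62]
 [ 64  63  67  62  66  62  63  63  65]
 [ 72  65  65  63  62  67  65  65  66]
 [ 63  62  63  62  63  63  65  68  63]
 [ 61  63  64  64  64  63  62  63 100]
 [ 65  63  64  66  67  66  63 102 154]
 [ 64  64  63  64  61 101 153 155 156]]
[ 0.2723 -0.4163 -0.6638] [0.6608 0.0321 0.0203]
```

Request:
play_rows:
  targets:
    - {"delta_pos": [0,0,-0.0008],"delta_rot": [0,0,0],"claw": 0}
    - {"delta_pos": [0,0,-0.0016],"delta_rot": [0,0,0],"claw": 0}
    - {"delta_pos": [0,0,-0.0024],"delta_rot": [0,0,0],"claw": 0}

```text
time: 6.05
eef_pos: [0.6607, 0.0321, 0.0178]
tcp_rot: [0.708, -0.008, -0.706, -0.01]
contact_force: [0.4, 0.4, -0.4]
opening: -0.002
```

Request:
play_rows:
  targets:
    - {"delta_pos": [0,0,-0.0008],"delta_rot": [0,0,0],"claw": 0}
    - {"delta_pos": [0,0,-0.0016],"delta_rot": [0,0,0],"claw": 0}

```text
time: 6.22
eef_pos: [0.6607, 0.0321, 0.0161]
tcp_rot: [0.708, -0.008, -0.706, -0.01]
contact_force: [-0.4, 0.1, 0.4]
opening: -0.004
```

Request:
play_rows:
  targets:
    - {"delta_pos": [0,0,-0.0008],"delta_rot": [0,0,0],"claw": 0}
    - {"delta_pos": [0,0,-0.0016],"delta_rot": [0,0,0],"claw": 0}
    - {"delta_pos": [0,0,-0.0024],"delta_rot": [0,0,0],"claw": 0}

```text
time: 6.47
eef_pos: [0.6607, 0.0321, 0.0136]
tcp_rot: [0.708, -0.008, -0.706, -0.01]
contact_force: [-0.2, -0.0, 0.1]
opening: -0.001
```

Request:
play_rows:
  targets:
    - {"delta_pos": [0,0,-0.0008],"delta_rot": [0,0,0],"claw": 0}

```text
time: 6.55
eef_pos: [0.6608, 0.0321, 0.0128]
tcp_rot: [0.708, -0.008, -0.706, -0.01]
contact_force: [-0.1, 0.4, 0.1]
opening: 0.003
```

Request:
play_rows:
  targets:
    - {"delta_pos": [0,0,-0.0008],"delta_rot": [0,0,0],"claw": 0}
    - {"delta_pos": [0,0,-0.0016],"delta_rot": [0,0,0],"claw": 0}

```text
time: 6.72
eef_pos: [0.6607, 0.0321, 0.0111]
tcp_rot: [0.708, -0.008, -0.706, -0.01]
contact_force: [-0.7, -0.2, 0.3]
opening: -0.003
```

Run:
```python
from h import *
b=ctrl.read_camera("side");cv2.imwrite("pics/side4.png",b)
print(b[194:214,243:253].mean(2).astype(int))
print(ctrl.get_state()["contact_force"],ctrl.get_state()["eef_pos"])
```

```text
[[ 59  57  59  56  60  59  59  62  67  70]
 [ 63  58  58  57  70 132  89  68  70  70]
 [ 56  60  58  63  66  91  83  67  72  72]
 [ 60  58  67  94  83  81  80  64  69  70]
 [ 59  58  69 109  95  81  81  68  70  68]
 [ 60  57  70 106  97  81  97  67  70  69]
 [ 63  61  70 109  96  80  93  69  71  70]
 [ 61  57  67 109  95  82  99  68  72  70]
 [ 60  59  58 106  94  81 100  75  61  63]
 [ 70  58  66 106 108  70  71  64  65  62]
 [ 70  71  88 107  87  65  63  60  63  64]
 [ 70  72  61  63  62  64  65  61  64  67]
 [ 71  61  63  63  63  63  61  65  64  64]
 [ 74  62  62  63  67  63  63  66  61  62]
 [ 70  66  64  63  62  62  64  66  62  61]
 [ 63  64  62  62  63  63  65  62  65  65]
 [ 66  63  64  65  66  63  62  61  66  63]
 [ 65  66  68  66  66  64  65  64  63 100]
 [ 65  64  65  66  66  66  64  67 101 153]
 [ 66  65  65  67  65  67 102 153 157 155]]
[-0.3865 -0.9843  0.4922] [0.6606 0.0321 0.0109]
```

Request:
play_rows:
  targets:
    - {"delta_pos": [0,0,-0.0008],"delta_rot": [0,0,0],"claw": 0}
    - {"delta_pos": [0,0,-0.0016],"delta_rot": [0,0,0],"claw": 0}

```text
time: 6.93
eef_pos: [0.6606, 0.0321, 0.0092]
tcp_rot: [0.708, -0.008, -0.706, -0.01]
contact_force: [0.3, -0.2, 0.7]
opening: -0.001
```

Request:
play_rows:
  targets:
    - {"delta_pos": [0,0,-0.0008],"delta_rot": [0,0,0],"claw": 0}

```text
time: 7.02
eef_pos: [0.6606, 0.0321, 0.0083]
tcp_rot: [0.708, -0.008, -0.706, -0.01]
contact_force: [0.6, 0.8, 0.1]
opening: 0.001
```

Request:
play_rows:
  targets:
    - {"delta_pos": [0,0,-0.0008],"delta_rot": [0,0,0],"claw": 0}

```text
time: 7.1
eef_pos: [0.6606, 0.0321, 0.0074]
tcp_rot: [0.708, -0.008, -0.706, -0.01]
contact_force: [-0.1, 0.6, 0.7]
opening: -0.002
```

Request:
play_rows:
  targets:
    - {"delta_pos": [0,0,-0.0008],"delta_rot": [0,0,0],"claw": 0}

```text
time: 7.18
eef_pos: [0.6606, 0.0321, 0.0066]
tcp_rot: [0.708, -0.008, -0.706, -0.01]
contact_force: [-0.1, -0.6, 0.1]
opening: -0.002
```

Request:
play_rows:
  targets:
    - {"delta_pos": [0,0,-0.0008],"delta_rot": [0,0,0],"claw": 0}

```text
time: 7.27
eef_pos: [0.6606, 0.0321, 0.0057]
tcp_rot: [0.708, -0.008, -0.706, -0.01]
contact_force: [0.5, 0.5, -0.1]
opening: 0.003
```

Request:
play_rows:
  targets:
    - {"delta_pos": [0,0,-0.0007],"delta_rot": [0,0,0],"claw": 0}

```text
time: 7.35
eef_pos: [0.6606, 0.0321, 0.0049]
tcp_rot: [0.708, -0.008, -0.706, -0.01]
contact_force: [0.5, -0.3, 0.3]
opening: -0.001
```

Run:
```python
from h import *
b=ctrl.read_camera("side");cv2.imwrite("pics/side5.png",b)
print(b[200:210,243:253].mean(2).astype(int))
s=ctrl.get_state();print(s["contact_force"],s["eef_pos"],s["joint_efforts"])
```

```text
[[ 59  62  70 106  94  80  93  69  68  70]
 [ 61  61  71 108  97  81  95  65  69  62]
 [ 62  58  62 105 109  81  98  74  57  60]
 [ 63  58  60 105 110  72  94  67  63  58]
 [ 65  62  60 106 108  72  82  64  64  63]
 [ 70  66  70 108  96  64  61  64  62  57]
 [ 71  66  63  71  61  59  65  62  66  64]
 [ 65  64  63  63  65  64  66  62  64  64]
 [ 73  63  66  65  64  64  63  65  65  64]
 [ 63  66  64  63  64  65  62  62  62  68]]
[ 0.1303  0.0544 -0.5795] [0.6605 0.0321 0.0047] [  0.01   -43.3749 -24.1798   0.0044  -0.0141   0.    ]
```

Request:
play_rows:
  targets:
    - {"delta_pos": [0,0,-0.0008],"delta_rot": [0,0,0],"claw": 0}

```text
time: 7.48
eef_pos: [0.6606, 0.0321, 0.004]
tcp_rot: [0.708, -0.008, -0.706, -0.01]
contact_force: [0.6, 0.4, 0.1]
opening: -0.0
```

Request:
play_rows:
  targets:
    - {"delta_pos": [0,0,-0.0007],"delta_rot": [0,0,0],"claw": 0}

```text
time: 7.57
eef_pos: [0.6605, 0.0321, 0.0032]
tcp_rot: [0.708, -0.008, -0.706, -0.01]
contact_force: [0.3, 0.9, -0.7]
opening: 0.0
```

Request:
play_rows:
  targets:
    - {"delta_pos": [0,0,-0.0008],"delta_rot": [0,0,0],"claw": 0}

```text
time: 7.65
eef_pos: [0.6606, 0.0321, 0.0023]
tcp_rot: [0.708, -0.008, -0.706, -0.01]
contact_force: [0.5, -0.6, -0.2]
opening: 0.001
```

Request:
play_rows:
  targets:
    - {"delta_pos": [0,0,-0.0007],"delta_rot": [0,0,0],"claw": 0}

```text
time: 7.73
eef_pos: [0.6606, 0.0321, 0.0015]
tcp_rot: [0.708, -0.008, -0.706, -0.01]
contact_force: [0.1, -0.5, 0.5]
opening: -0.002
```

Request:
play_rows:
  targets:
    - {"delta_pos": [0,0,-0.0008],"delta_rot": [0,0,0],"claw": 0}

```text
time: 7.82
eef_pos: [0.6606, 0.0321, 0.0007]
tcp_rot: [0.708, -0.008, -0.706, -0.01]
contact_force: [-0.3, -0.4, 0.6]
opening: 0.001
```

Request:
play_rows:
  targets:
    - {"delta_pos": [0,0,-0.0007],"delta_rot": [0,0,0],"claw": 0}

```text
time: 7.9
eef_pos: [0.6606, 0.0321, -0.0001]
tcp_rot: [0.708, -0.008, -0.706, -0.01]
contact_force: [0.2, 0.3, 0.5]
opening: 0.001
```

Request:
play_rows:
  targets:
    - {"delta_pos": [0,0,-0.0007],"delta_rot": [0,0,0],"claw": 0}

```text
time: 7.98
eef_pos: [0.6606, 0.0321, -0.0009]
tcp_rot: [0.708, -0.008, -0.706, -0.01]
contact_force: [0.3, -0.7, 1.3]
opening: -0.003
```

Request:
play_rows:
  targets:
    - {"delta_pos": [0,0,-0.0006],"delta_rot": [0,0,0],"claw": 0}

```text
time: 8.07
eef_pos: [0.6606, 0.0321, -0.0016]
tcp_rot: [0.708, -0.008, -0.706, -0.01]
contact_force: [-0.4, 0.6, 0.5]
opening: -0.003
```

Run:
```python
from h import *
b=ctrl.read_camera("side");cv2.imwrite("pics/side6.png",b)
print(b[202:211,243:253].mean(2).astype(int))
s=ctrl.get_state();print(s["contact_force"],s["eef_pos"],s["joint_efforts"],s["wrist_torque"])
```

```text
[[ 59  59  60 106 110  74  93  62  59  62]
 [ 60  61  63 107 109  72  94  67  58  63]
 [ 61  59  62 109 109  73 107  66  62  65]
 [ 63  60  64 109 112  73 113  66  61  61]
 [ 72  61  81 110 110  65  61  64  64  61]
 [ 62  62  71  98  76  64  65  66  63  62]
 [ 71  63  64  64  63  61  64  62  63  67]
 [ 63  61  66  62  63  63  62  63  67  64]
 [ 61  65  63  63  66  64  64  65  65  64]]
[-0.2393  0.2266 -0.8924] [ 0.6605  0.0321 -0.0018] [  0.0089 -43.4447 -23.9323   0.0043  -0.0124  -0.    ] [-0.013   0.0014  0.004 ]
```

Request:
play_rows:
  targets:
    - {"delta_pos": [0,0,-0.0007],"delta_rot": [0,0,0],"claw": 0}

```text
time: 8.2
eef_pos: [0.6605, 0.0321, -0.0024]
tcp_rot: [0.708, -0.008, -0.706, -0.01]
contact_force: [0.2, 0.3, 0.1]
opening: 0.0
```

Request:
play_rows:
  targets:
    - {"delta_pos": [0,0,-0.0007],"delta_rot": [0,0,0],"claw": 0}

```text
time: 8.28
eef_pos: [0.6605, 0.0321, -0.0032]
tcp_rot: [0.708, -0.008, -0.706, -0.01]
contact_force: [0.3, 0.3, -0.2]
opening: -0.002
```

Request:
play_rows:
  targets:
    - {"delta_pos": [0,0,-0.0007],"delta_rot": [0,0,0],"claw": 0}

```text
time: 8.37
eef_pos: [0.6606, 0.0321, -0.0039]
tcp_rot: [0.708, -0.008, -0.706, -0.01]
contact_force: [-0.5, 0.6, -0.2]
opening: 0.001
```

Request:
play_rows:
  targets:
    - {"delta_pos": [0,0,-0.0007],"delta_rot": [0,0,0],"claw": 0}

```text
time: 8.45
eef_pos: [0.6606, 0.0321, -0.0045]
tcp_rot: [0.708, -0.008, -0.706, -0.01]
contact_force: [-2.6, -0.0, 4.7]
opening: -0.001
```

Contact felt at 4.7 N. Building up press.

Request:
play_rows:
  targets:
    - {"delta_pos": [0,0,-0.0007],"delta_rot": [0,0,0],"claw": 0}

```text
time: 8.53
eef_pos: [0.6606, 0.0321, -0.0045]
tcp_rot: [0.707, -0.008, -0.707, -0.01]
contact_force: [-4.0, 1.2, 7.4]
opening: -0.004
```

Request:
play_rows:
  targets:
    - {"delta_pos": [0,0,-0.0007],"delta_rot": [0,0,0],"claw": 0}

```text
time: 8.62
eef_pos: [0.6606, 0.0321, -0.0045]
tcp_rot: [0.707, -0.008, -0.707, -0.01]
contact_force: [-1.6, 0.5, 5.4]
opening: 0.005
```

Request:
play_rows:
  targets:
    - {"delta_pos": [0,0,-0.0011],"delta_rot": [0,0,0],"claw": 0}
    - {"delta_pos": [0,0,-0.0014],"delta_rot": [0,0,0],"claw": 0}
    - {"delta_pos": [-0.0003,0,-0.0014],"delta_rot": [0,0,0],"claw": 0}
    - {"delta_pos": [-0.0009,0,-0.0014],"delta_rot": [0,0,0],"claw": 0}
    - {"delta_pos": [-0.0019,0,-0.0014],"delta_rot": [0,0,0],"claw": 0}
    - {"delta_pos": [-0.0033,0,-0.0014],"delta_rot": [0,0,0],"claw": 0}
    - {"delta_pos": [-0.005,0.0001,-0.0014],"delta_rot": [0,0,0],"claw": 0}

```text
time: 9.2
eef_pos: [0.6578, 0.0319, -0.0045]
tcp_rot: [0.709, -0.009, -0.705, -0.01]
contact_force: [3.4, -0.4, 4.1]
opening: -0.0
```

Request:
play_rows:
  targets:
    - {"delta_pos": [0,0,-0.0014],"delta_rot": [0,0,0],"claw": 0}
    - {"delta_pos": [0,0,-0.002],"delta_rot": [0,0,0],"claw": 0}
    - {"delta_pos": [0,0,-0.002],"delta_rot": [0,0,0],"claw": 0}

```text
time: 9.45
eef_pos: [0.6577, 0.0319, -0.0046]
tcp_rot: [0.709, -0.008, -0.705, -0.009]
contact_force: [-3.5, 0.0, 11.4]
opening: 0.002
```

Request:
play_rows:
  targets:
    - {"delta_pos": [0,0,-0.0022],"delta_rot": [0,0,0],"claw": 0}
    - {"delta_pos": [-0.0004,0,-0.0024],"delta_rot": [0,0,0],"claw": 0}
    - {"delta_pos": [-0.0012,0,-0.0024],"delta_rot": [0,0,0],"claw": 0}
    - {"delta_pos": [-0.0025,0,-0.0024],"delta_rot": [0,0,0],"claw": 0}
    - {"delta_pos": [-0.0042,0.0001,-0.0024],"delta_rot": [0,0,0],"claw": 0}
    - {"delta_pos": [-0.006,0.0002,-0.0024],"delta_rot": [0,0,0],"claw": 0}

```text
time: 9.95
eef_pos: [0.6551, 0.0318, -0.0045]
tcp_rot: [0.712, -0.009, -0.702, -0.009]
contact_force: [5.6, 0.7, 6.3]
opening: 0.003
```

Run:
```python
from h import *
print(ctrl.get_state()["contact_force"],Ro.from_quat(ctrl.get_state()["tcp_rot"]).as_matrix()[:,0])
b0=cv2.imread("pics/side6.png");b=ctrl.read_camera("side");cv2.imwrite("pics/side7.png",b)
# front lower edge position: dark->bright transition along columns 240..266
for i in(b0,b):
    g=i.mean(2);r=[]
    for u in(238,242,246,250,254,258,262):
        col=g[195:235,u];k=[j for j in range(len(col)-1) if col[j]<90 and col[j+1]>=90]
        r.append([195+j for j in k])
    print(r)
```

```text
[5.556  0.7228 6.2892] [ 0.0134  0.0005 -0.9999]
[[220], [217], [199, 214], [212], [209], [206], [204]]
[[220], [217], [214], [199, 212], [209], [206], [204]]
```

Request:
play_rows:
  targets:
    - {"delta_pos": [0,0,-0.0024],"delta_rot": [0,0,0],"claw": 0}
    - {"delta_pos": [0,0,-0.0032],"delta_rot": [0,0,0],"claw": 0}
    - {"delta_pos": [-0.0003,0,-0.0036],"delta_rot": [0,0,0],"claw": 0}
    - {"delta_pos": [-0.0009,0,-0.0038],"delta_rot": [0,0,0],"claw": 0}
    - {"delta_pos": [-0.0019,0,-0.0038],"delta_rot": [0,0,0],"claw": 0}
    - {"delta_pos": [-0.0031,0.0001,-0.0038],"delta_rot": [0,0,0],"claw": 0}

```text
time: 10.5
eef_pos: [0.6549, 0.0318, -0.0046]
tcp_rot: [0.714, -0.009, -0.7, -0.009]
contact_force: [4.1, -0.1, 10.6]
opening: 0.001
```

```bash
cat >> h.py <<'E'
def edge(b):
    g=b.mean(2);r=[]
    for u in(234,238,242,246,250,254,258,262,266):
        col=g[185:300,u];k=[j for j in range(len(col)-1) if col[j]<85 and col[j+1]>=85]
        r.append([185+j for j in k])
    return r
E
python3 - <<'E'
from h import *
print(ctrl.get_state()["contact_force"],Ro.from_quat(ctrl.get_state()["tcp_rot"]).as_matrix()[:,0])
b=ctrl.read_camera("side");cv2.imwrite("pics/side8.png",b)
print(edge(cv2.imread("pics/side6.png")),edge(b))
E
```

```text
[ 4.1376 -0.0958 10.6425] [ 0.0203  0.     -0.9998]
[[186, 222], [220], [217], [199, 214], [212], [185, 209], [186, 206], [204], [201]] [[190, 222], [220], [217], [214], [199, 212], [209], [190, 206], [204], [201]]
```

Request:
play_rows:
  targets:
    - {"delta_pos": [-0.0015,0,-0.0038],"delta_rot": [0,0,0],"claw": 0}
    - {"delta_pos": [-0.0025,0,-0.0038],"delta_rot": [0,0,0],"claw": 0}
    - {"delta_pos": [-0.0037,0.0001,-0.0038],"delta_rot": [0,0,0],"claw": 0}
    - {"delta_pos": [-0.0052,0.0001,-0.0038],"delta_rot": [0,0,0],"claw": 0}
    - {"delta_pos": [-0.007,0.0002,-0.0038],"delta_rot": [0,0,0],"claw": 0}

```text
time: 10.97
eef_pos: [0.6532, 0.0315, -0.0045]
tcp_rot: [0.719, -0.009, -0.695, -0.009]
contact_force: [6.3, 0.1, 9.0]
opening: 0.001
```

Run:
```python
from h import *
print(ctrl.get_state()["contact_force"],Ro.from_quat(ctrl.get_state()["tcp_rot"]).as_matrix()[:,0])
b=ctrl.read_camera("side");cv2.imwrite("pics/side8.png",b)
print(edge(b))
```

```text
[6.2694 0.1006 9.045 ] [ 0.0334 -0.0011 -0.9994]
[[192, 222], [195, 220], [218], [215], [199, 212], [210], [207], [204], [202]]
```

Request:
play_rows:
  targets:
    - {"delta_pos": [-0.005,0.0001,-0.004],"delta_rot": [0,0.001,0],"claw": 0}
    - {"delta_pos": [-0.0065,0.0002,-0.0042],"delta_rot": [0,0.002,0],"claw": 0}
    - {"delta_pos": [-0.0083,0.0002,-0.0042],"delta_rot": [0,0.003,0],"claw": 0}
    - {"delta_pos": [-0.0103,0.0003,-0.0042],"delta_rot": [0,0.004,0],"claw": 0}
    - {"delta_pos": [-0.0123,0.0003,-0.0042],"delta_rot": [0,0.005,0],"claw": 0}
    - {"delta_pos": [-0.0143,0.0004,-0.0042],"delta_rot": [0,0.006,0],"claw": 0}
    - {"delta_pos": [-0.0163,0.0004,-0.0042],"delta_rot": [0,0.006,0],"claw": 0}
    - {"delta_pos": [-0.0183,0.0005,-0.0042],"delta_rot": [0,0.006,0],"claw": 0}

```text
time: 11.68
eef_pos: [0.6402, 0.0313, -0.0045]
tcp_rot: [0.717, -0.01, -0.697, -0.008]
contact_force: [7.2, 0.6, 8.9]
opening: 0.002
```

Run:
```python
from h import *
print(ctrl.get_state()["contact_force"],Ro.from_quat(ctrl.get_state()["tcp_rot"]).as_matrix()[:,0])
b=ctrl.read_camera("side");cv2.imwrite("pics/side8.png",b)
print(edge(b))
```

```text
[7.2192 0.5657 8.9153] [ 0.0276 -0.0025 -0.9996]
[[222], [192, 224], [197, 221], [219], [209, 216], [204, 213], [189, 211], [190, 208], [185, 205]]
```

Request:
play_rows:
  targets:
    - {"delta_pos": [-0.006,0.0003,-0.0046],"delta_rot": [0,0.003,0],"claw": 0}
    - {"delta_pos": [-0.0075,0.0004,-0.0052],"delta_rot": [0,0.004,0],"claw": 0}
    - {"delta_pos": [-0.0095,0.0005,-0.0052],"delta_rot": [0,0.004,0],"claw": 0}
    - {"delta_pos": [-0.0115,0.0006,-0.0052],"delta_rot": [0,0.004,0],"claw": 0}
    - {"delta_pos": [-0.0135,0.0006,-0.0052],"delta_rot": [0,0.004,0],"claw": 0}
    - {"delta_pos": [-0.0155,0.0007,-0.0052],"delta_rot": [0,0.004,0],"claw": 0}
    - {"delta_pos": [-0.0175,0.0008,-0.0052],"delta_rot": [0,0.004,0],"claw": 0}
    - {"delta_pos": [-0.0195,0.0008,-0.0052],"delta_rot": [0,0.004,0],"claw": 0}
    - {"delta_pos": [-0.0215,0.0009,-0.0052],"delta_rot": [0,0.004,0],"claw": 0}
    - {"delta_pos": [-0.0235,0.001,-0.0052],"delta_rot": [0,0.004,0],"claw": 0}

```text
time: 12.57
eef_pos: [0.6233, 0.0314, -0.0045]
tcp_rot: [0.718, -0.011, -0.696, -0.008]
contact_force: [7.6, -0.1, 10.7]
opening: 0.003
```

Run:
```python
from h import *
print(ctrl.get_state()["contact_force"],Ro.from_quat(ctrl.get_state()["tcp_rot"]).as_matrix()[:,0])
b=ctrl.read_camera("side");cv2.imwrite("pics/side8.png",b)
print(edge(b))
```

```text
[ 7.6065 -0.0828 10.7427] [ 0.031  -0.0042 -0.9995]
[[222], [199, 225], [194, 226], [224], [221], [206, 218], [216], [191, 213], [192, 210]]
```

Request:
play_rows:
  targets:
    - {"delta_pos": [-0.006,0.0004,-0.0048],"delta_rot": [0,0.003,0],"claw": 0}
    - {"delta_pos": [-0.0078,0.0005,-0.0054],"delta_rot": [0.001,0.004,0],"claw": 0}
    - {"delta_pos": [-0.01,0.0006,-0.0054],"delta_rot": [0.001,0.004,0],"claw": 0}
    - {"delta_pos": [-0.0122,0.0007,-0.0054],"delta_rot": [0.001,0.004,0],"claw": 0}
    - {"delta_pos": [-0.0144,0.0008,-0.0054],"delta_rot": [0.001,0.004,0],"claw": 0}
    - {"delta_pos": [-0.0166,0.0009,-0.0054],"delta_rot": [0.001,0.004,0],"claw": 0}
    - {"delta_pos": [-0.0188,0.001,-0.0054],"delta_rot": [0.001,0.004,0],"claw": 0}
    - {"delta_pos": [-0.021,0.001,-0.0054],"delta_rot": [0.001,0.004,0],"claw": 0}
    - {"delta_pos": [-0.0232,0.0011,-0.0054],"delta_rot": [0.001,0.004,0],"claw": 0}
    - {"delta_pos": [-0.0254,0.0012,-0.0054],"delta_rot": [0.001,0.004,0],"claw": 0}
    - {"delta_pos": [-0.0276,0.0013,-0.0054],"delta_rot": [0.001,0.004,0],"claw": 0}
    - {"delta_pos": [-0.0298,0.0013,-0.0054],"delta_rot": [0.001,0.004,0],"claw": 0}
    - {"delta_pos": [-0.032,0.0014,-0.0054],"delta_rot": [0.001,0.004,0],"claw": 0}
    - {"delta_pos": [-0.0342,0.0014,-0.0054],"delta_rot": [0.001,0.004,0],"claw": 0}
    - {"delta_pos": [-0.0364,0.0015,-0.0054],"delta_rot": [0.001,0.004,0],"claw": 0}
    - {"delta_pos": [-0.0386,0.0016,-0.0054],"delta_rot": [0.001,0.004,0],"claw": 0}
    - {"delta_pos": [-0.0408,0.0016,-0.0054],"delta_rot": [0.001,0.004,0],"claw": 0}
    - {"delta_pos": [-0.043,0.0017,-0.0054],"delta_rot": [0.001,0.004,0],"claw": 0}
    - {"delta_pos": [-0.0452,0.0017,-0.0054],"delta_rot": [0.001,0.004,0],"claw": 0}
    - {"delta_pos": [-0.0474,0.0018,-0.0054],"delta_rot": [0.001,0.004,0],"claw": 0}

```text
time: 14.28
eef_pos: [0.5833, 0.0322, -0.0045]
tcp_rot: [0.72, -0.01, -0.694, -0.008]
contact_force: [8.0, -0.0, 11.8]
opening: -0.002
```

Request:
play_rows:
  targets:
    - {"delta_pos": [-0.006,0.0004,-0.0048],"delta_rot": [0,0.003,0],"claw": 0}
    - {"delta_pos": [-0.0078,0.0005,-0.0054],"delta_rot": [0.001,0.004,0],"claw": 0}
    - {"delta_pos": [-0.01,0.0006,-0.0054],"delta_rot": [0.001,0.004,0],"claw": 0}
    - {"delta_pos": [-0.0122,0.0007,-0.0054],"delta_rot": [0.001,0.004,0],"claw": 0}
    - {"delta_pos": [-0.0144,0.0008,-0.0054],"delta_rot": [0.001,0.004,0],"claw": 0}
    - {"delta_pos": [-0.0166,0.0009,-0.0054],"delta_rot": [0.001,0.004,0],"claw": 0}
    - {"delta_pos": [-0.0188,0.001,-0.0054],"delta_rot": [0.001,0.004,0],"claw": 0}
    - {"delta_pos": [-0.021,0.001,-0.0054],"delta_rot": [0.001,0.004,0],"claw": 0}
    - {"delta_pos": [-0.0232,0.0011,-0.0054],"delta_rot": [0.001,0.004,0],"claw": 0}
    - {"delta_pos": [-0.0254,0.0012,-0.0054],"delta_rot": [0.001,0.004,0],"claw": 0}
    - {"delta_pos": [-0.0276,0.0013,-0.0054],"delta_rot": [0.001,0.004,0],"claw": 0}
    - {"delta_pos": [-0.0298,0.0013,-0.0054],"delta_rot": [0.001,0.004,0],"claw": 0}
    - {"delta_pos": [-0.032,0.0014,-0.0054],"delta_rot": [0.001,0.004,0],"claw": 0}
    - {"delta_pos": [-0.0342,0.0014,-0.0054],"delta_rot": [0.001,0.004,0],"claw": 0}
    - {"delta_pos": [-0.0364,0.0015,-0.0054],"delta_rot": [0.001,0.004,0],"claw": 0}
    - {"delta_pos": [-0.0386,0.0016,-0.0054],"delta_rot": [0.001,0.004,0],"claw": 0}
    - {"delta_pos": [-0.0408,0.0016,-0.0054],"delta_rot": [0.001,0.004,0],"claw": 0}
    - {"delta_pos": [-0.043,0.0017,-0.0054],"delta_rot": [0.001,0.004,0],"claw": 0}
    - {"delta_pos": [-0.0452,0.0017,-0.0054],"delta_rot": [0.001,0.004,0],"claw": 0}
    - {"delta_pos": [-0.0474,0.0018,-0.0054],"delta_rot": [0.001,0.004,0],"claw": 0}

```text
time: 15.95
eef_pos: [0.5441, 0.0329, -0.0046]
tcp_rot: [0.722, -0.01, -0.692, -0.009]
contact_force: [7.7, -0.0, 13.6]
opening: -0.002
```

Run:
```python
from h import *
print(ctrl.get_state()["contact_force"],Ro.from_quat(ctrl.get_state()["tcp_rot"]).as_matrix()[:,0])
b=ctrl.read_camera("side");cv2.imwrite("pics/side9.png",b)
t=ctrl.read_camera("top");cv2.imwrite("pics/top9.png",t)
cv2.imwrite("pics/c6.png",np.hstack([crop("s",b,150,120,300,270,400/150),crop("t",t,215,110,315,210,4)]))
```

```text
[ 7.6698 -0.0312 13.6323] [ 0.0419 -0.0021 -0.9991]
```

View pics/c6.png

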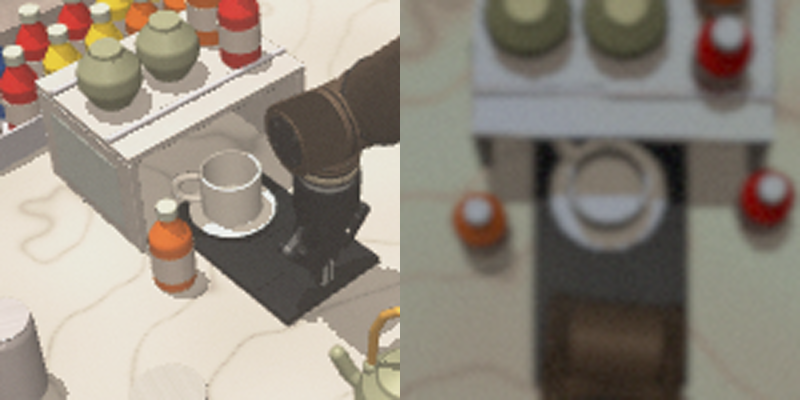

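The cup and saucer are riding along, upright. The near front corner of the board is at side pixel (258.8,240.8). Drawing continues.

Request:
play_rows:
  targets:
    - {"delta_pos": [-0.006,0.0004,-0.0046],"delta_rot": [0,0.003,0],"claw": 0}
    - {"delta_pos": [-0.0078,0.0005,-0.0052],"delta_rot": [0.001,0.004,0],"claw": 0}
    - {"delta_pos": [-0.01,0.0006,-0.0052],"delta_rot": [0.001,0.005,0],"claw": 0}
    - {"delta_pos": [-0.0122,0.0007,-0.0052],"delta_rot": [0.001,0.005,0],"claw": 0}
    - {"delta_pos": [-0.0144,0.0008,-0.0052],"delta_rot": [0.001,0.005,0],"claw": 0}
    - {"delta_pos": [-0.0166,0.0009,-0.0052],"delta_rot": [0.001,0.005,0],"claw": 0}
    - {"delta_pos": [-0.0188,0.001,-0.0052],"delta_rot": [0.001,0.005,0],"claw": 0}
    - {"delta_pos": [-0.021,0.001,-0.0052],"delta_rot": [0.001,0.005,0],"claw": 0}
    - {"delta_pos": [-0.0232,0.0011,-0.0052],"delta_rot": [0.001,0.005,0],"claw": 0}
    - {"delta_pos": [-0.0254,0.0012,-0.0052],"delta_rot": [0.001,0.005,0],"claw": 0}
    - {"delta_pos": [-0.0276,0.0013,-0.0052],"delta_rot": [0.001,0.005,0],"claw": 0}
    - {"delta_pos": [-0.0298,0.0013,-0.0052],"delta_rot": [0.001,0.005,0],"claw": 0}
    - {"delta_pos": [-0.032,0.0014,-0.0052],"delta_rot": [0.001,0.005,0],"claw": 0}
    - {"delta_pos": [-0.0342,0.0014,-0.0052],"delta_rot": [0.001,0.005,0],"claw": 0}
    - {"delta_pos": [-0.0364,0.0015,-0.0052],"delta_rot": [0.001,0.005,0],"claw": 0}
    - {"delta_pos": [-0.0386,0.0016,-0.0052],"delta_rot": [0.001,0.005,0],"claw": 0}
    - {"delta_pos": [-0.0408,0.0016,-0.0052],"delta_rot": [0.001,0.005,0],"claw": 0}
    - {"delta_pos": [-0.043,0.0017,-0.0052],"delta_rot": [0.001,0.005,0],"claw": 0}
    - {"delta_pos": [-0.0452,0.0017,-0.0052],"delta_rot": [0.001,0.005,0],"claw": 0}
    - {"delta_pos": [-0.0474,0.0018,-0.0052],"delta_rot": [0.001,0.005,0],"claw": 0}

```text
time: 17.72
eef_pos: [0.5047, 0.0335, -0.0045]
tcp_rot: [0.722, -0.01, -0.691, -0.009]
contact_force: [7.8, -0.5, 13.3]
opening: -0.002
```

```bash
cat >> h.py <<'E'
def corners(n):
    i=ctrl.read_camera(n);cv2.imwrite(f"pics/{n}x.png",i)
    g=i.mean(2);print(n)
    return i,g
E
python3 - <<'E'
from h import *
print("prev corner",ray("side",(258.75,240.75),.004))
print(ctrl.get_state()["contact_force"],Ro.from_quat(ctrl.get_state()["tcp_rot"]).as_matrix()[:,0])
b=ctrl.read_camera("side");cv2.imwrite("pics/side10.png",b)
m=(b.max(2)<90).astype(np.uint8);m[:150]=0;m[:,:200]=0;m[:,320:]=0;m[290:]=0
ys,xs=np.nonzero(m);
n,l,s,c=cv2.connectedComponentsWithStats(m);k=1+np.argmax(s[1:,4]);ys,xs=np.nonzero(l==k)
j=ys.argmax();print("lowest",xs[ys==ys.max()],ys.max(),ray("side",(xs[ys==ys.max()].mean(),ys.max()+.5),.002))
t=ctrl.read_camera("top");cv2.imwrite("pics/top10.png",t);g=t.mean(2)
for u in(255,265,275,280): print(u,g[138:200:1,u].astype(int))
print([proj("top",(x,.033,z)) for x,z in((.7294,.152),(.7294,.14),(.7,.008))])
E
```

```text
prev corner [0.5227 0.1034 0.004 ]
[ 7.8196 -0.5395 13.2812] [ 0.0441 -0.0013 -0.999 ]
lowest [266 267] 248 [0.485  0.1069 0.002 ]
255 [151 152 153 153 151 136 109  92  92  93  93  92  92  94  93 108 125 132
 121 106  85  69  81 105 131 140 146 150 147 147 146 148 148 146 148 144
 138 129 114  97  77  63  57  57  59  59  58  54  56  56  54  57  53  54
  50  51  49  38  35  38  38  38]
265 [150 153 148 150 149 135 106  91  90  95  93  96  93  94  94  91  91 112
 119  95  74  82 100 117 121 135 147 150 152 151 150 152 152 150 150 147
 136 124  96  86 100 116 123 121 105  77  56  48  52  51  57  49  51  56
  50  50  50  49  44  42  39  45]
275 [152 150 150 150 148 134 106  92  91  89  93  92  93  89  87  77  56  39
  58  86 109 119 123 118 107  96 100 114 128 135 141 139 133 123 112 105
 103 111 118 123 123 115  91  65  52  54  50  48  53  54  53  52  50  53
  55  51  49  52  50  45  40  44]
280 [150 150 150 149 149 139 110  93  90  92  93  94  90  92  88  76  54  28
  24  18  19  29  48  75  89 108 115 121 130 135 137 136 130 123 116 107
  95  80  67  55  52  54  50  53  55  56  54  51  54  51  50  55  54  51
  49  53  51  51  50  48  45  38]
[array([266.9454, 144.2818]), array([266.9125, 144.9934]), array([266.7686, 159.7156])]
```

Request:
play_rows:
  targets:
    - {"delta_pos": [-0.006,0.0004,-0.0046],"delta_rot": [0,0.003,0],"claw": 0}
    - {"delta_pos": [-0.0078,0.0005,-0.0052],"delta_rot": [0.001,0.004,0],"claw": 0}
    - {"delta_pos": [-0.01,0.0006,-0.0052],"delta_rot": [0.001,0.005,0],"claw": 0}
    - {"delta_pos": [-0.0122,0.0007,-0.0052],"delta_rot": [0.001,0.005,0],"claw": 0}
    - {"delta_pos": [-0.0144,0.0008,-0.0052],"delta_rot": [0.001,0.005,0],"claw": 0}
    - {"delta_pos": [-0.0166,0.0009,-0.0052],"delta_rot": [0.001,0.005,0],"claw": 0}
    - {"delta_pos": [-0.0188,0.001,-0.0052],"delta_rot": [0.001,0.005,0],"claw": 0}
    - {"delta_pos": [-0.021,0.001,-0.0052],"delta_rot": [0.001,0.005,0],"claw": 0}
    - {"delta_pos": [-0.0232,0.0011,-0.0052],"delta_rot": [0.001,0.005,0],"claw": 0}
    - {"delta_pos": [-0.0254,0.0012,-0.0052],"delta_rot": [0.001,0.005,0],"claw": 0}
    - {"delta_pos": [-0.0276,0.0013,-0.0052],"delta_rot": [0.001,0.005,0],"claw": 0}
    - {"delta_pos": [-0.0296,0.0013,-0.0052],"delta_rot": [0.001,0.005,0],"claw": 0}
    - {"delta_pos": [-0.031,0.0014,-0.0052],"delta_rot": [0.001,0.005,0],"claw": 0}
    - {"delta_pos": [-0.032,0.0014,-0.0052],"delta_rot": [0.001,0.005,0],"claw": 0}

```text
time: 18.98
eef_pos: [0.4808, 0.0336, -0.0045]
tcp_rot: [0.723, -0.01, -0.69, -0.01]
contact_force: [8.3, -0.4, 13.7]
opening: 0.004
```

Run:
```python
from h import *
print(ctrl.get_state()["contact_force"],Ro.from_quat(ctrl.get_state()["tcp_rot"]).as_matrix()[:,0])
b=ctrl.read_camera("side");cv2.imwrite("pics/side11.png",b)
m=(b.max(2)<90).astype(np.uint8);m[:150]=0;m[:,:200]=0;m[:,320:]=0;m[290:]=0
n,l,s,c=cv2.connectedComponentsWithStats(m);k=1+np.argmax(s[1:,4]);ys,xs=np.nonzero(l==k)
print("lowest",xs[ys==ys.max()],ys.max(),ray("side",(xs[ys==ys.max()].mean(),ys.max()+.5),.002))
t=ctrl.read_camera("top");cv2.imwrite("pics/top11.png",t);g=t.mean(2)
for u in(253,275,280): print(u,g[145:168,u].astype(int))
for v in(154,156,158,160,162):print(v,ray("top",(280,v),.008))
```

```text
[ 8.2913 -0.3974 13.7476] [ 0.0466 -0.0007 -0.9989]
lowest [271 272] 252 [0.4633 0.1072 0.002 ]
253 [ 92  92  94  93  92  94  92  93  94  94  89  94  92  93 101 107  98  81
  62  49  48  55  61]
275 [ 92  90  93  93  92  89  91  88  86  85  86  90  90  92  83  67  61  84
 114 135 140 134 121]
280 [92 89 89 96 93 92 88 88 85 85 82 89 90 91 83 62 53 50 50 53 54 63 74]
154 [ 0.7211 -0.0186  0.008 ]
156 [ 0.7133 -0.0184  0.008 ]
158 [ 0.7055 -0.0181  0.008 ]
160 [ 0.6977 -0.0179  0.008 ]
162 [ 0.6899 -0.0177  0.008 ]
```

The rear edge is at x ≈ 0.6995, about 30 mm clear of the riser front at 0.7294. Easing the press off and lifting.

Request:
play_rows:
  targets:
    - {"delta_pos": [0,0,-0.002],"delta_rot": [0,0,0],"claw": 0}
    - {"delta_pos": [0,0,0.0005],"delta_rot": [0,0,0],"claw": 0}
    - {"delta_pos": [0,0,0.004],"delta_rot": [0,0,0],"claw": 0}
    - {"delta_pos": [0,0,0.015],"delta_rot": [0,0.004,0],"claw": 0}
    - {"delta_pos": [0,0,0.04],"delta_rot": [0,0.01,0],"claw": 0}
    - {"delta_pos": [0,0,0.075],"delta_rot": [0,0.0148,0],"claw": 0}
    - {"delta_pos": [0,0,0.115],"delta_rot": [0,0.0148,0],"claw": 0}
    - {"delta_pos": [0,0,0.155],"delta_rot": [0,0.0148,0],"claw": 20}
    - {"delta_pos": [0,0,0.195],"delta_rot": [0,0.0148,0],"claw": 40}
    - {"delta_pos": [0,0,0.235],"delta_rot": [0,0.0148,0],"claw": 60}
    - {"delta_pos": [0,0,0.265],"delta_rot": [0,0.0148,0],"claw": 60}
    - {"delta_pos": [0,0,0.265],"delta_rot": [0,0.0148,0],"claw": 60}

```text
time: 20.08
eef_pos: [0.4833, 0.0333, 0.2677]
tcp_rot: [0.711, -0.011, -0.703, -0.009]
contact_force: [-0.3, -0.0, 0.6]
opening: 0.698
```

Run:
```python
from h import *
plan([.4315,-.318,.26],.033-np.pi/2)
```

```text
t 20.0833 pos [0.4833 0.0333 0.2677] F [-0.2703 -0.0375  0.6398] open 0.6978314293564447 q [-0.1406 -0.1876  1.9828 -0.0009  1.3352  1.4582]
dpos [-0.0518 -0.3513 -0.0077]
flip 0 drot/pi [-0.0023  0.0033  0.5194]
flip 1 drot/pi [ 0.0033  0.0022 -0.4806]
```

Request:
play_rows:
  targets:
    - {"delta_pos": [-0.004,-0.027,0],"delta_rot": [0,0,0.039],"claw": 60}
    - {"delta_pos": [-0.008,-0.055,0],"delta_rot": [0,0,0.078],"claw": 60}
    - {"delta_pos": [-0.012,-0.083,0],"delta_rot": [0,0,0.117],"claw": 60}
    - {"delta_pos": [-0.016,-0.111,0],"delta_rot": [0,0,0.156],"claw": 60}
    - {"delta_pos": [-0.02,-0.139,0],"delta_rot": [-0.001,0.001,0.195],"claw": 60}
    - {"delta_pos": [-0.024,-0.167,0],"delta_rot": [-0.001,0.001,0.234],"claw": 60}
    - {"delta_pos": [-0.028,-0.195,0],"delta_rot": [-0.001,0.002,0.273],"claw": 60}
    - {"delta_pos": [-0.032,-0.223,0],"delta_rot": [-0.001,0.002,0.312],"claw": 60}
    - {"delta_pos": [-0.036,-0.251,0],"delta_rot": [-0.002,0.003,0.351],"claw": 60}
    - {"delta_pos": [-0.04,-0.279,0],"delta_rot": [-0.002,0.003,0.39],"claw": 60}
    - {"delta_pos": [-0.044,-0.307,0],"delta_rot": [-0.002,0.003,0.429],"claw": 60}
    - {"delta_pos": [-0.048,-0.335,0],"delta_rot": [-0.002,0.003,0.468],"claw": 60}
    - {"delta_pos": [-0.0513,-0.36,0],"delta_rot": [-0.002,0.003,0.507],"claw": 60}
    - {"delta_pos": [-0.0513,-0.36,0],"delta_rot": [-0.002,0.003,0.5194],"claw": 60}
    - {"delta_pos": [-0.0513,-0.36,0],"delta_rot": [-0.002,0.003,0.5194],"claw": 60}

```text
time: 21.33
eef_pos: [0.4307, -0.3271, 0.2652]
tcp_rot: [0.493, 0.51, -0.492, 0.506]
contact_force: [0.6, 0.1, -0.3]
opening: 0.701
```

Run:
```python
from h import *
plan([.432,-.327,.26],.033-np.pi/2)
b=ctrl.read_camera("side");cv2.imwrite("pics/side12.png",b)
t=ctrl.read_camera("top");cv2.imwrite("pics/top12.png",t)
for p in((.432,-.327,.172),(.432,-.327,.27),(.432,-.327,.24)):print(proj("side",p),proj("top",p))
c=crop("s",b,290,60,430,220,3.7);cv2.imwrite("pics/c7.png",c);print(c.shape)
```

```text
t 21.3333 pos [ 0.4307 -0.3271  0.2652] F [ 0.5756  0.1013 -0.345 ] open 0.7005495848452963 q [-0.8377 -0.0407  1.8538  0.0009  1.3343 -0.8692]
dpos [ 0.0013  0.0001 -0.0052]
flip 0 drot/pi [-0.0016 -0.001   0.0005]
flip 1 drot/pi [-0.0016  0.0024 -0.9995]
[375.234  149.7505] [373.657  225.4566]
[380.5146 123.8466] [380.8111 224.2453]
[378.8429 132.0468] [378.5253 224.6323]
(592, 518, 3)
```

View pics/c7.png

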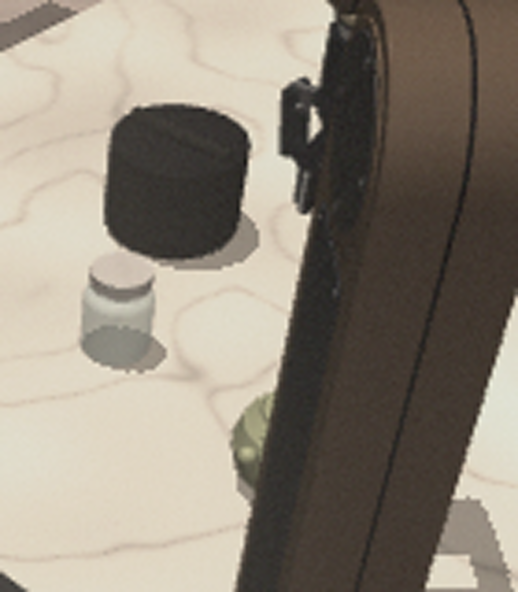

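The side view is mostly blocked by the forearm. The far fingertip shows at crop (303,210), which is px (371.9,116.8), and the target pot is just visible at the bottom. I'll get the true tip height from that.

Run:
```python
from h import *
c=ctrl.calibration("side")
for x in(.46,.468,.476):
  for z in(.24,.26,.28,.3):
    print(x,z,proj("side",(x,-.326,z)))
```

```text
0.46 0.24 [371.1666 128.4984]
0.46 0.26 [372.1868 123.0807]
0.46 0.28 [373.2277 117.5532]
0.46 0.3 [374.2899 111.9125]
0.468 0.24 [369.0575 127.4612]
0.468 0.26 [370.0535 122.0498]
0.468 0.28 [371.0696 116.5291]
0.468 0.3 [372.1064 110.8958]
0.476 0.24 [366.9612 126.4304]
0.476 0.26 [367.9332 121.0253]
0.476 0.28 [368.9248 115.5114]
0.476 0.3 [369.9366 109.8854]
```

Request:
play_rows:
  targets:
    - {"delta_pos": [0.0013,0,-0.02],"delta_rot": [-0.0016,0,0],"claw": 60}
    - {"delta_pos": [0.0013,0,-0.045],"delta_rot": [-0.0016,-0.001,0],"claw": 60}
    - {"delta_pos": [0.0013,0,-0.07],"delta_rot": [-0.0016,-0.001,0],"claw": 60}
    - {"delta_pos": [0.0013,0,-0.085],"delta_rot": [-0.0016,-0.001,0],"claw": 60}
    - {"delta_pos": [0.0013,0,-0.095],"delta_rot": [-0.0016,-0.001,0],"claw": 60}
    - {"delta_pos": [0.0013,0,-0.105],"delta_rot": [-0.0016,-0.001,0],"claw": 60}
    - {"delta_pos": [0.0013,0,-0.115],"delta_rot": [-0.0016,-0.001,0],"claw": 60}
    - {"delta_pos": [0.0013,0,-0.125],"delta_rot": [-0.0016,-0.001,0],"claw": 60}
    - {"delta_pos": [0.0013,0,-0.125],"delta_rot": [-0.0016,-0.001,0],"claw": 60}
    - {"delta_pos": [0.0013,0,-0.125],"delta_rot": [-0.0016,-0.001,0],"claw": 60}

```text
time: 22.27
eef_pos: [0.4326, -0.3258, 0.1407]
tcp_rot: [0.492, 0.508, -0.492, 0.508]
contact_force: [-0.2, 0.7, -0.1]
opening: 0.706
```

Request:
play_rows:
  targets:
    - {"delta_pos": [0,0,0],"delta_rot": [0,0,0],"claw": 40}
    - {"delta_pos": [0,0,0],"delta_rot": [0,0,0],"claw": 25}
    - {"delta_pos": [0,0,0],"delta_rot": [0,0,0],"claw": 15}
    - {"delta_pos": [0,0,0],"delta_rot": [0,0,0],"claw": 8}
    - {"delta_pos": [0,0,0],"delta_rot": [0,0,0],"claw": 0}
    - {"delta_pos": [0,0,0],"delta_rot": [0,0,0],"claw": 0}
    - {"delta_pos": [0,0,0],"delta_rot": [0,0,0],"claw": 0}
    - {"delta_pos": [0,0,0],"delta_rot": [0,0,0],"claw": 0}
    - {"delta_pos": [0,0,0],"delta_rot": [0,0,0],"claw": 0}
    - {"delta_pos": [0,0,0],"delta_rot": [0,0,0],"claw": 0}
  newtons: 60

```text
time: 23.1
eef_pos: [0.4327, -0.3263, 0.1414]
tcp_rot: [0.492, 0.507, -0.492, 0.509]
contact_force: [-1.0, -0.2, 4.4]
opening: 0.093
```

Run:
```python
from h import *
b=ctrl.read_camera("side");t=ctrl.read_camera("top")
cv2.imwrite("pics/c8.png",np.hstack([crop("s",b,310,80,430,220,4),crop("t",t,335,170,395,240,8)[:560,:310]]))
s=ctrl.get_state();print(s["contact_force"],s["opening"],s["eef_pos"])
```

```text
[-1.7204  0.2418  4.4987] 0.09548423432874291 [ 0.4327 -0.3263  0.1414]
```

View pics/c8.png

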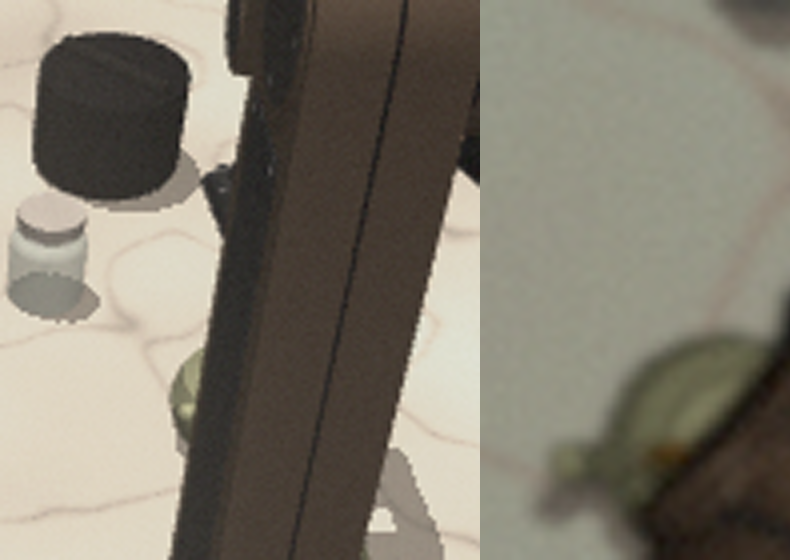

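The arm hides the grasp in both views. An 8 mm opening with an upward push suggests the pads may be high on the round bar. I'll reopen, go 12 mm lower (there is 55 mm of room) and close again.

Request:
play_rows:
  targets:
    - {"delta_pos": [0,0,0],"delta_rot": [0,0,0],"claw": 20}
    - {"delta_pos": [0,0,0],"delta_rot": [0,0,0],"claw": 40}
    - {"delta_pos": [0,0,0],"delta_rot": [0,0,0],"claw": 50}
    - {"delta_pos": [0,0,-0.003],"delta_rot": [0,0,0],"claw": 50}
    - {"delta_pos": [0,0,-0.008],"delta_rot": [0,0,0],"claw": 50}
    - {"delta_pos": [0,0,-0.0125],"delta_rot": [0,0,0],"claw": 50}
    - {"delta_pos": [0,0,-0.0125],"delta_rot": [0,0,0],"claw": 40}
    - {"delta_pos": [0,0,-0.0125],"delta_rot": [0,0,0],"claw": 25}
    - {"delta_pos": [0,0,-0.0125],"delta_rot": [0,0,0],"claw": 15}
    - {"delta_pos": [0,0,-0.0125],"delta_rot": [0,0,0],"claw": 8}
    - {"delta_pos": [0,0,-0.0125],"delta_rot": [0,0,0],"claw": 0}
    - {"delta_pos": [0,0,-0.0125],"delta_rot": [0,0,0],"claw": 0}
    - {"delta_pos": [0,0,-0.0125],"delta_rot": [0,0,0],"claw": 0}
    - {"delta_pos": [0,0,-0.0125],"delta_rot": [0,0,0],"claw": 0}
    - {"delta_pos": [0,0,-0.0125],"delta_rot": [0,0,0],"claw": 0}

```text
time: 24.45
eef_pos: [0.4327, -0.3264, 0.129]
tcp_rot: [0.492, 0.507, -0.492, 0.509]
contact_force: [-0.5, 0.2, 0.2]
opening: 0.103
```

Request:
play_rows:
  targets:
    - {"delta_pos": [0,0,0.002],"delta_rot": [0,0,0],"claw": 0}
    - {"delta_pos": [0,0,0.006],"delta_rot": [0,0,0],"claw": 0}
    - {"delta_pos": [0,0,0.011],"delta_rot": [0,0,0],"claw": 0}
    - {"delta_pos": [0,0,0.015],"delta_rot": [0,0,0],"claw": 0}
    - {"delta_pos": [0,0,0.015],"delta_rot": [0,0,0],"claw": 0}
    - {"delta_pos": [0,0,0.015],"delta_rot": [0,0,0],"claw": 0}

```text
time: 24.95
eef_pos: [0.4329, -0.3266, 0.1444]
tcp_rot: [0.492, 0.507, -0.492, 0.509]
contact_force: [0.4, 0.1, -5.1]
opening: 0.098
```

Run:
```python
from h import *
plan([.515,.035,.23],-.026-np.pi/2)
s=ctrl.get_state();print(s["wrist_torque"])
```

```text
t 24.95 pos [ 0.4329 -0.3266  0.1444] F [ 0.4263  0.1415 -5.114 ] open 0.09818025516243603 q [-0.8332  0.0696  1.9707 -0.0007  1.0982 -0.8646]
dpos [0.0821 0.3616 0.0856]
flip 0 drot/pi [ 0.0009  0.0005 -0.0184]
flip 1 drot/pi [-0.0007  0.0013  0.9816]
[-0.035   0.0001 -0.0055]
```

The pot is held: −5.1 N and a 15 mm lift, with the pot on the counter at z_rep = 0.129. Carrying it over.

Request:
play_rows:
  targets:
    - {"delta_pos": [0,0,0.008],"delta_rot": [0,0,0],"claw": 0}
    - {"delta_pos": [0,0,0.02],"delta_rot": [0,0,0],"claw": 0}
    - {"delta_pos": [0,0.003,0.035],"delta_rot": [0,0,0],"claw": 0}
    - {"delta_pos": [0.002,0.01,0.047],"delta_rot": [0,0,-0.001],"claw": 0}
    - {"delta_pos": [0.005,0.022,0.053],"delta_rot": [0,0,-0.002],"claw": 0}
    - {"delta_pos": [0.009,0.038,0.055],"delta_rot": [0,0,-0.003],"claw": 0}
    - {"delta_pos": [0.013,0.057,0.055],"delta_rot": [0,0,-0.004],"claw": 0}
    - {"delta_pos": [0.018,0.078,0.055],"delta_rot": [0,0,-0.005],"claw": 0}
    - {"delta_pos": [0.023,0.1,0.055],"delta_rot": [0,0,-0.006],"claw": 0}
    - {"delta_pos": [0.028,0.122,0.055],"delta_rot": [0,0,-0.007],"claw": 0}
    - {"delta_pos": [0.033,0.144,0.055],"delta_rot": [0,0,-0.008],"claw": 0}
    - {"delta_pos": [0.038,0.166,0.055],"delta_rot": [0,0,-0.009],"claw": 0}
    - {"delta_pos": [0.043,0.188,0.055],"delta_rot": [0,0,-0.01],"claw": 0}
    - {"delta_pos": [0.048,0.21,0.055],"delta_rot": [0,0,-0.011],"claw": 0}
    - {"delta_pos": [0.053,0.232,0.055],"delta_rot": [0,0,-0.012],"claw": 0}
    - {"delta_pos": [0.058,0.254,0.055],"delta_rot": [0,0,-0.013],"claw": 0}
    - {"delta_pos": [0.063,0.276,0.055],"delta_rot": [0,0,-0.014],"claw": 0}
    - {"delta_pos": [0.067,0.294,0.055],"delta_rot": [0,0,-0.015],"claw": 0}
    - {"delta_pos": [0.07,0.308,0.055],"delta_rot": [0,0,-0.016],"claw": 0}
    - {"delta_pos": [0.073,0.319,0.055],"delta_rot": [0,0,-0.016],"claw": 0}

```text
time: 26.62
eef_pos: [0.5056, -0.0052, 0.1998]
tcp_rot: [-0.504, -0.495, 0.504, -0.497]
contact_force: [0.2, -0.3, -3.4]
opening: 0.1
```

Run:
```python
from h import *
plan([.515,.032,.2],-.026-np.pi/2)
```

```text
t 26.6167 pos [ 0.5056 -0.0052  0.1998] F [ 0.1623 -0.3149 -3.3839] open 0.10034506409967581 q [-0.2104 -0.0748  2.0074 -0.0017  1.2071 -0.1927]
dpos [0.0094 0.0372 0.0002]
flip 0 drot/pi [ 0.0006  0.0005 -0.0029]
flip 1 drot/pi [-0.0008  0.001   0.9971]
```

Now to the spot, then down to about 10 mm above the board.

Request:
play_rows:
  targets:
    - {"delta_pos": [0.003,0.01,0],"delta_rot": [0,0,-0.001],"claw": 0}
    - {"delta_pos": [0.006,0.022,0],"delta_rot": [0,0,-0.002],"claw": 0}
    - {"delta_pos": [0.008,0.031,0],"delta_rot": [0,0,-0.003],"claw": 0}
    - {"delta_pos": [0.0094,0.0372,0],"delta_rot": [0,0,-0.003],"claw": 0}
    - {"delta_pos": [0.0094,0.0372,-0.004],"delta_rot": [0,0,-0.003],"claw": 0}
    - {"delta_pos": [0.0094,0.0372,-0.01],"delta_rot": [0,0,-0.003],"claw": 0}
    - {"delta_pos": [0.0094,0.0372,-0.018],"delta_rot": [0,0,-0.003],"claw": 0}
    - {"delta_pos": [0.0094,0.0372,-0.026],"delta_rot": [0,0,-0.003],"claw": 0}
    - {"delta_pos": [0.0094,0.0372,-0.034],"delta_rot": [0,0,-0.003],"claw": 0}
    - {"delta_pos": [0.0094,0.0372,-0.042],"delta_rot": [0,0,-0.003],"claw": 0}
    - {"delta_pos": [0.0094,0.0372,-0.047],"delta_rot": [0,0,-0.003],"claw": 0}
    - {"delta_pos": [0.0094,0.0372,-0.05],"delta_rot": [0,0,-0.003],"claw": 0}
    - {"delta_pos": [0.0094,0.0372,-0.05],"delta_rot": [0,0,-0.003],"claw": 0}

```text
time: 27.7
eef_pos: [0.5144, 0.0319, 0.1486]
tcp_rot: [-0.506, -0.493, 0.507, -0.494]
contact_force: [0.1, -0.3, -4.1]
opening: 0.098
```

Run:
```python
from h import *
plan([.515,.032,.2],-.026-np.pi/2)
b=ctrl.read_camera("side");t=ctrl.read_camera("top")
cv2.imwrite("pics/c9.png",np.hstack([crop("s",b,200,130,350,280,400/150),crop("t",t,215,130,315,230,4)]))
```

```text
t 27.7 pos [0.5144 0.0319 0.1486] F [ 0.133  -0.2952 -4.1014] open 0.09834927731901305 q [-0.1341  0.0059  2.0281 -0.0021  1.1077 -0.1065]
dpos [0.0006 0.0001 0.0514]
flip 0 drot/pi [ 0.0006 -0.0001  0.0002]
flip 1 drot/pi [-0.0002 -0.0009 -0.9998]
```

View pics/c9.png

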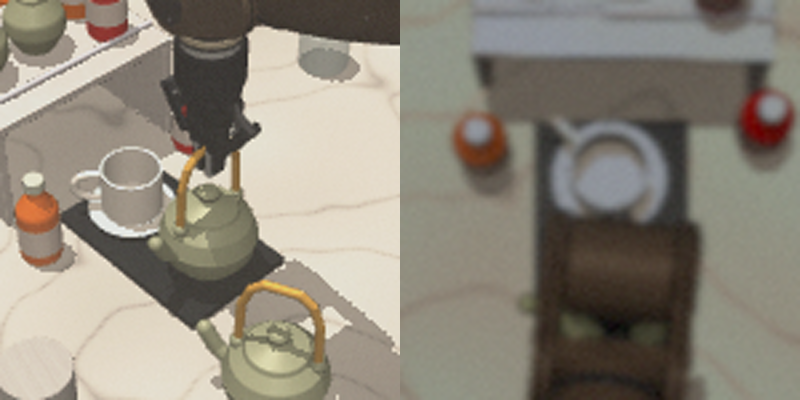

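The pot hangs upright over the bare front half of the board, its belly clear of the saucer. It is at crop (210,230), with the cup at (130,185). Lowering at about 10 mm/s.

Request:
play_rows:
  targets:
    - {"delta_pos": [0.0005,0,-0.001],"delta_rot": [0,0,0],"claw": 0}
    - {"delta_pos": [0.0005,0,-0.002],"delta_rot": [0,0,0],"claw": 0}
    - {"delta_pos": [0.0005,0,-0.003],"delta_rot": [0,0,0],"claw": 0}
    - {"delta_pos": [0.0005,0,-0.004],"delta_rot": [0,0,0],"claw": 0}
    - {"delta_pos": [0.0005,0,-0.005],"delta_rot": [0,0,0],"claw": 0}
    - {"delta_pos": [0.0005,0,-0.006],"delta_rot": [0,0,0],"claw": 0}
    - {"delta_pos": [0.0005,0,-0.007],"delta_rot": [0,0,0],"claw": 0}
    - {"delta_pos": [0.0005,0,-0.008],"delta_rot": [0,0,0],"claw": 0}

```text
time: 28.47
eef_pos: [0.5157, 0.0319, 0.1418]
tcp_rot: [-0.507, -0.492, 0.507, -0.494]
contact_force: [0.6, -0.9, -3.8]
opening: 0.093
```

Request:
play_rows:
  targets:
    - {"delta_pos": [0,0,-0.0008],"delta_rot": [0,0,0],"claw": 0}

```text
time: 28.55
eef_pos: [0.5156, 0.0319, 0.1409]
tcp_rot: [-0.507, -0.492, 0.507, -0.494]
contact_force: [-0.3, 0.2, -4.3]
opening: 0.101
```

Request:
play_rows:
  targets:
    - {"delta_pos": [0,0,-0.0008],"delta_rot": [0,0,0],"claw": 0}

```text
time: 28.63
eef_pos: [0.5156, 0.0319, 0.14]
tcp_rot: [-0.507, -0.492, 0.507, -0.494]
contact_force: [0.5, -0.0, -4.8]
opening: 0.097
```

Request:
play_rows:
  targets:
    - {"delta_pos": [0,0,-0.0008],"delta_rot": [0,0,0],"claw": 0}

```text
time: 28.72
eef_pos: [0.5156, 0.032, 0.139]
tcp_rot: [-0.506, -0.492, 0.507, -0.494]
contact_force: [-0.2, -0.5, -3.5]
opening: 0.093
```

Request:
play_rows:
  targets:
    - {"delta_pos": [0,0,-0.0008],"delta_rot": [0,0,0],"claw": 0}

```text
time: 28.8
eef_pos: [0.5161, 0.0317, 0.1389]
tcp_rot: [0.507, 0.492, -0.507, 0.495]
contact_force: [-0.8, -0.5, 1.1]
opening: 0.101
```

Request:
play_rows:
  targets:
    - {"delta_pos": [0,0,-0.0003],"delta_rot": [0,0,0],"claw": 0}
    - {"delta_pos": [0,0,-0.0003],"delta_rot": [0,0,0],"claw": 12}
    - {"delta_pos": [0,0,-0.0003],"delta_rot": [0,0,0],"claw": 18}
    - {"delta_pos": [0,0,-0.0003],"delta_rot": [0,0,0],"claw": 30}
    - {"delta_pos": [0,0,-0.0003],"delta_rot": [0,0,0],"claw": 50}
    - {"delta_pos": [0,0,-0.0003],"delta_rot": [0,0,0],"claw": 60}
    - {"delta_pos": [0,0,-0.0003],"delta_rot": [0,0,0],"claw": 60}
    - {"delta_pos": [0,0,-0.0003],"delta_rot": [0,0,0],"claw": 60}

```text
time: 29.47
eef_pos: [0.5162, 0.0317, 0.1387]
tcp_rot: [0.507, 0.492, -0.506, 0.495]
contact_force: [-0.6, 0.4, 0.5]
opening: 0.705
```

Released, with force near zero. Lifting away and backing off to the right for a clear look.

Request:
play_rows:
  targets:
    - {"delta_pos": [0,0,0.005],"delta_rot": [0,0,0],"claw": 60}
    - {"delta_pos": [0,0,0.015],"delta_rot": [0,0,0],"claw": 60}
    - {"delta_pos": [0,0,0.03],"delta_rot": [0,0,0],"claw": 60}
    - {"delta_pos": [0,0,0.055],"delta_rot": [0,0,0],"claw": 60}
    - {"delta_pos": [0,0,0.085],"delta_rot": [0,0,0],"claw": 60}
    - {"delta_pos": [0,0,0.12],"delta_rot": [0,0,0],"claw": 60}
    - {"delta_pos": [0,0,0.14],"delta_rot": [0,0,0],"claw": 60}
    - {"delta_pos": [0,-0.03,0.14],"delta_rot": [0,0,0],"claw": 60}
    - {"delta_pos": [0,-0.065,0.14],"delta_rot": [0,0,0],"claw": 60}
    - {"delta_pos": [0,-0.1,0.14],"delta_rot": [0,0,0],"claw": 60}
    - {"delta_pos": [0,-0.135,0.14],"delta_rot": [0,0,0],"claw": 60}
    - {"delta_pos": [0,-0.17,0.14],"delta_rot": [0,0,0],"claw": 60}
    - {"delta_pos": [0,-0.205,0.14],"delta_rot": [0,0,0],"claw": 60}
    - {"delta_pos": [0,-0.24,0.14],"delta_rot": [0,0,0],"claw": 60}
    - {"delta_pos": [0,-0.27,0.14],"delta_rot": [0,0,0],"claw": 60}
    - {"delta_pos": [0,-0.3,0.14],"delta_rot": [0,0,0],"claw": 60}
    - {"delta_pos": [0,-0.3,0.14],"delta_rot": [0,0,0],"claw": 60}

```text
time: 30.88
eef_pos: [0.5157, -0.2732, 0.2796]
tcp_rot: [-0.507, -0.49, 0.508, -0.494]
contact_force: [-1.2, -0.3, -0.1]
opening: 0.702
```

Run:
```python
from h import *
b=ctrl.read_camera("side");t=ctrl.read_camera("top");cv2.imwrite("pics/topf.png",t)
cv2.imwrite("pics/c10.png",np.hstack([crop("s",b,190,130,340,280,400/150),crop("t",t,215,130,315,230,4)]))
g=t.mean(2)
for u in(255,280):
    print(u,"rear",g[152:166,u].astype(int),"front",g[212:236,u].astype(int))
```

```text
255 rear [ 95  94  95  96  97  98 101 113 130 135 124 101  77  72] front [ 61  53  51  45  41  44  51  48  49  62  93 124 140 142 141 142 142 142
 143 143 141 143 142 145]
280 rear [91 88 86 89 90 91 93 82 64 52 50 50 53 60] front [ 62  60  60  51  41  35  30  32  40  57  92 127 144 146 148 145 146 145
 148 146 146 146 149 147]
```

View pics/c10.png

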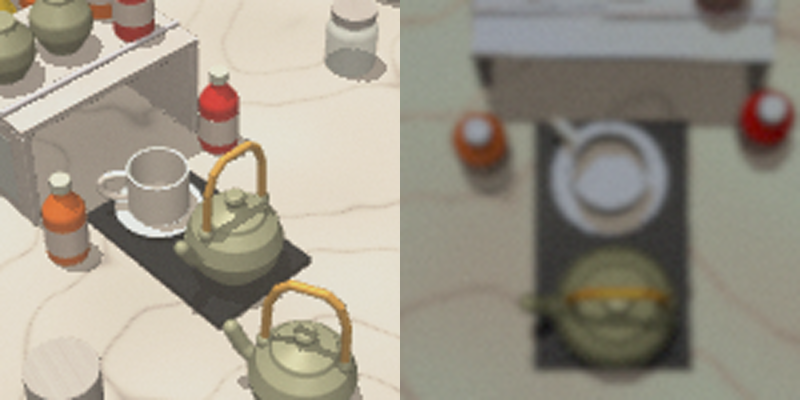

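The pot stands upright on the front half of the board. The cup and saucer are in place behind it, the bottles are undisturbed, and the rear edge is at row ~159.6. Handing in.

```bash
python3 -c "
from h import *
print(ray('top',(280,160),.008),ray('top',(270,222.2),.004));print(ctrl.sign_off())"
```

```text
[ 0.6977 -0.0179  0.008 ] [0.4595 0.0266 0.004 ]
the job is handed in; nothing more can be done
None
```

I drew the slate board out under light fingertip pressure with the cup and saucer riding on it. Then I took the rightmost teapot by its bail, set it upright on the bare front half at about 10 mm/s, and let go. The job was handed in at about 31 s.

**Last checks**
- **Board:** the rear edge is at x ≈ 0.698 and the riser front at about 0.729, so it is roughly 3 cm clear. The front edge is at about 0.46, which matches the board's 240 mm depth.
- **Scene:** the last pictures show the pot upright on the board, the cup and saucer upright behind it, and both juice bottles in place. The gripper was well away and read about 1 N, which is sensor noise. I did not re-check every other bystander.
- **Press:** the readings I took never exceeded about 14 N of press; force between readings was not seen.

**What disagreed**
- **Fingertip height:** the fingertips stood about 35 mm higher than the reported TCP and the stated overhang imply. I relied on touch and the side camera instead.
- **Early slip:** my first two pulls, at about 4–6 N, slipped some 5 mm on the slate before I raised the press.
- **First grip on the bail:** it sat too high, so I opened the fingers, went 12 mm lower and gripped again.

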